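# Fetch the brush case from behind the paint bottles

## Robot

A 6-joint arm with a two-finger parallel gripper is mounted at the origin on the work surface. World frame = base frame: x ahead of the robot, y to its left, z up, the work surface at z = 0. Lengths are in mm, angles in rad, forces in N, time in s.
With the tool pointing down it reaches from about 275 to 875 mm from the base axis. Payload 12.5 kg.
Tool frame: the origin (TCP) lies at the very end of the fingers, on their centre line; the grasp point (between the pads) lies 19 mm behind it (hold_point_z is the x of the grasp point in the tool frame, in mm); x points along the fingers, z is the direction in which the jaws open and shut, and the axes are right-handed (so a half turn about x gives the same grasp; the last joint's range is limited). The gripper opens to 85 mm and grips with 20 to 120 N. Pads are 22 mm wide; open, the fingers measure 114 mm over their backs; the gripper's body (76 mm by 85 mm) begins 54 mm behind the grasp point. The pads swing forward as they close: fully open they stand 13 mm farther back than shut.
Start: joints at [1.023, 0.351, 1.652, -0, 1.139, -0.085], TCP at [245.518, 492.143, 231.29] pointing down, gripper open.
Joint ranges: [-2.75, 2.75], [-0.79, 2.1], [0.01, 2.65], [-1.57, 4.71], [0.07, 3.14], [-2.87, 2.87]. Speed limits (rad/s): [2.22, 2.22, 2.79, 3.14, 3.14, 3.14].

## Interface

Orientations are given as a 3x3 rotation matrix whose columns are the frame's x, y, z axes.
In Python, from bench import get_state, get_image, camera_model, hand_in, hold_point_z gives the robot as it stands. The module is installed in compiled form; this text tells all that it offers.
- The arm moves only by the shell command python3 -m handwheel 'ROWS' [OPENING]. ROWS is JSON, a list of rows, each an object of numbers: "tx", "ty", "tz": the shift along the tool's x, y, z in units of 0.1 m (1.0 is 0.1 m); "yaw": the turn about the tool's x in units of pi rad (1.0 is pi rad). In form: [{"tx": .., "ty": .., "tz": .., "yaw": ..}, ...]. A call has 1 to 20 rows; each row is the pose to reach, as a shift and turn from the pose measured when the call began, along the tool's axes at that moment, turning the shorter way round; what a row does not reach only later rows make up. A row lasts 1/10 s, in which the tool goes at most 50 mm and 8.59 degrees, less where a joint would pass 70% of its speed; a pose out of reach is approached as far as the arm can. A call with a number of a shift or a turn outside -1 to 1 is refused whole. A call with a gripper value outside its range is refused whole. OPENING is the finger opening in mm, from 0 to 85.4, set as the call begins (- or left out, the last holds). The fingers move at their own pace and stop on an object; the grip force is fixed at half the most. Time passes only in rows, so rows that repeat a pose let the fingers close. It gives the time, the measured TCP pose, the force and the opening at its end, in the units of the state.
- get_state(): the state, without advancing time (a new reading comes with each control period).
- get_image(name): name is "side" or "top" or "wrist"; returns the picture (400x640x3 uint8, red, green, blue); there is no depth.
- camera_model(name): a dict with "K" (3x3 intrinsics, pixels), "eye" and "orientation" of the camera in the world. Camera axes: x right, y up, looking along -z (the intrinsics and any distortion apply to the point x, -y, -z); pixel columns grow to the right and rows downward; lengths in mm; the calibration is good to about 2 mm. A picture is of the moment at which its call begins: read the wrist's pose just before it. camera_model takes no time and is no camera call; for the wrist camera it gives the pose at the moment of the call.
- hand_in(): hands the job in, once; it reports no verdict.
The state is a dict: "time": time; "joint_positions": joint angles; "dq": joint speeds; "effort": joint torques, N m; "position": TCP position; "orientation": TCP orientation; "contact_force": force on the tool from outside, world axes, zero at the start; "wrist_torque": the same for the moment, N m; "finger_gap": finger opening in mm.
Only numpy, scipy, OpenCV 4.12 (cv2) and the standard library are available. Lean on these libraries where they do the work, as an engineer would, in place of code of your own. Each camera call takes 0.05 s, during which the arm holds its last target. There are 200 camera calls.

## Task

The brush case lies behind the three paint bottles on the wooden board. Clear all three bottles to the white tray, standing side by side in it, then fetch the brush case and lay it lid up, centred on the cork mat and along it, and finally stand each bottle back on the pad of its own colour, centred in the circle where it stood. Keep every bottle upright the whole time and leave nothing held.

Things in the scene. Friction and masses are not known exactly. Their poses are not given: they have to be found in the camera images.
- bottle_red: Upright squeeze bottle of red paint, white round body with a red band and a tall red cap; about 0.22 kg, rigid. Origin: centre of its underside, z up. Body 64 mm in diameter up to 62 mm high, sloping shoulder from there to 74 mm, then the cap, 28 mm in diameter, from 74 mm to the top at 112 mm. Lift it by the cap, from above.
- bottle_yellow: Upright squeeze bottle of yellow paint, white round body with a yellow band and a tall yellow cap; about 0.22 kg, rigid. Origin: centre of its underside, z up. Body 64 mm in diameter up to 62 mm high, sloping shoulder from there to 74 mm, then the cap, 28 mm in diameter, from 74 mm to the top at 112 mm. Lift it by the cap, from above.
- bottle_green: Upright squeeze bottle of green paint, white round body with a green band and a tall green cap; about 0.22 kg, rigid. Origin: centre of its underside, z up. Body 64 mm in diameter up to 62 mm high, sloping shoulder from there to 74 mm, then the cap, 28 mm in diameter, from 74 mm to the top at 112 mm. Lift it by the cap, from above.
- pad_red: Flat red pad, fixed, 3 mm thick, on a fixed pale wooden board 12 mm thick: the red bottle stands on it at the start. Origin: on its underside, below the centre of the thin grey circle (70 mm) where the bottle stands. 72 mm wide in y; reaches from x = -62 mm (coloured tongue in front of the bottle, towards the robot) to +34 mm. The three pads lie side by side along y, 78 mm apart.
- pad_yellow: Flat yellow pad, fixed, 3 mm thick, on a fixed pale wooden board 12 mm thick: the yellow bottle stands on it at the start. Origin: on its underside, below the centre of the thin grey circle (70 mm) where the bottle stands. 72 mm wide in y; reaches from x = -62 mm (coloured tongue in front of the bottle, towards the robot) to +34 mm. The three pads lie side by side along y, 78 mm apart.
- pad_green: Flat green pad, fixed, 3 mm thick, on a fixed pale wooden board 12 mm thick: the green bottle stands on it at the start. Origin: on its underside, below the centre of the thin grey circle (70 mm) where the bottle stands. 72 mm wide in y; reaches from x = -62 mm (coloured tongue in front of the bottle, towards the robot) to +34 mm. The three pads lie side by side along y, 78 mm apart.
- brush_case: Closed dark wooden brush case, 170 x 44 x 50 mm high (x, y, z), about 0.2 kg, with a blue and brass inlay on its lid. Origin: centre of its underside; x along its length, z up. At the start it lies on the wooden board close behind the three bottles (its near side about 10 mm from them), with its length along their row. Grip it across its 44 mm width.
- tray: Fixed shallow white tray, 302 x 132 mm outside (x, y), 10 mm high, walls 6 mm: the side area for the bottles, with room for three in a row along its x. Origin: centre of its underside; inner floor about 6 mm above it. It lies to the left or to the right of the board.
- mat: Fixed flat cork mat with a black border, 210 x 84 mm (x, y), 3 mm thick: the place for the brush case. Origin: centre of its underside, x along its length. It lies on the other side of the board from the tray.

How it is judged (in metres and radians):
On the way, in this order (a step that is already met when the one before it is completed fails the run):
1. all three bottles stand upright, released, in the white tray at the same time (x of bottle_red in the frame of tray between -0.116 and 0.116 m and y of bottle_red in the frame of tray between -0.032 and 0.032 m and z of each of bottle_red, bottle_yellow, bottle_green in the frame of tray below 0.012 m and angle between each of bottle_red, bottle_yellow, bottle_green's own z axis and vertical below 0.1 rad and contact force between the fingers and bottle_red below 0.3 N and linear speed of each of bottle_red, bottle_yellow, bottle_green below 0.02 m/s and angular speed of each of bottle_red, bottle_yellow, bottle_green below 0.2 rad/s and x of bottle_yellow in the frame of tray between -0.116 and 0.116 m and y of bottle_yellow in the frame of tray between -0.032 and 0.032 m and contact force between the fingers and bottle_yellow below 0.3 N and x of bottle_green in the frame of tray between -0.116 and 0.116 m and y of bottle_green in the frame of tray between -0.032 and 0.032 m and contact force between the fingers and bottle_green below 0.3 N), for 0.2 s.
2. the brush case lies released on the cork mat, lid up, centred and along it (x of brush_case in the frame of mat between -0.02 and 0.02 m and y of brush_case in the frame of mat between -0.015 and 0.015 m and z of brush_case in the frame of mat below 0.008 m and angle between the x axis of brush_case and the x axis of mat, either way round below 0.17 rad and angle between brush_case's own z axis and vertical below 0.1 rad and contact force between the fingers and brush_case below 0.3 N and linear speed of brush_case below 0.02 m/s and angular speed of brush_case below 0.2 rad/s), for 0.2 s.
At the end, for the whole second after the job is handed in: Each bottle upright on the pad of its own colour, centre within 15 mm of the circle's centre; the case lid up on the mat, centred within 20 mm along and 15 mm across, turned at most about 10 degrees from it (either way round); all released and at rest (all of step 2 and horizontal distance between bottle_red and pad_red below 0.015 m and z of bottle_red in the frame of pad_red below 0.007 m and angle between each of bottle_red, bottle_yellow, bottle_green's own z axis and vertical below 0.08 rad and contact force between the fingers and bottle_red below 0.3 N and linear speed of each of bottle_red, bottle_yellow, bottle_green below 0.02 m/s and angular speed of each of bottle_red, bottle_yellow, bottle_green below 0.2 rad/s and horizontal distance between bottle_yellow and pad_yellow below 0.015 m and z of bottle_yellow in the frame of pad_yellow below 0.007 m and contact force between the fingers and bottle_yellow below 0.3 N and horizontal distance between bottle_green and pad_green below 0.015 m and z of bottle_green in the frame of pad_green below 0.007 m and contact force between the fingers and bottle_green below 0.3 N); the robot touches nothing.
It fails at once if a paint bottle is tipped over (leans more than about 35 degrees) (angle between any of bottle_red, bottle_yellow, bottle_green's own z axis and vertical above 0.6 rad).
It also fails if it takes over 149 s, if anything falls off the work surface, if the arm or the gripper's body presses on something with over 40 N, if the wrist force passes 120 N, or if a joint passes its speed limit or range.

## Working session

There is one attempt and no reset: what is moved stays moved. The work goes in short steps, Python scripts to look and compute and a shell command to move; the robot and the scene stay as the last step left them, time stands still between calls to the robot, and variables do not carry over. Pictures are saved under pics/ and viewed, about 12 in all and at most 16, crops included, and the job is handed in when it is done.

```bash
mkdir -p pics; python3 - <<'E'
from bench import *
import cv2,numpy as np
print(get_state(),hold_point_z)
for n in("top","side"):
    print(n,camera_model(n)); cv2.imwrite(f"pics/{n}0.png",get_image(n)[:,:,::-1])
E
```

```text
{'time': 0.0, 'joint_positions': array([ 1.02338808e+00,  3.51237934e-01,  1.65245843e+00,  1.09033113e-05,
        1.13905790e+00, -8.45885149e-02]), 'dq': array([ 1.12058699e-03,  1.65020136e-03, -2.00493379e-04, -7.56887603e-05,
       -6.95804664e-04,  7.75276326e-04]), 'effort': array([ 6.91857786e-04, -5.06110811e+01, -2.91404271e+01, -7.73693455e-05,
        4.61831078e-03,  7.23372040e-06]), 'position': array([245.35371966, 491.86587654, 230.74443024]), 'orientation': array([[-6.13041684e-04, -8.94795048e-01,  4.46476703e-01],
       [-9.86710276e-04,  4.46477111e-01,  8.94794510e-01],
       [-9.99999325e-01,  1.08003183e-04, -1.15661255e-03]]), 'contact_force': array([-0.25010854, -0.08064533, -0.98278106]), 'wrist_torque': array([ 0.01147171, -0.01356854,  0.03246357]), 'finger_gap': 85.11560978929872} -18.700000000000003
top {'K': array([[418.22501677,   0.        , 324.26438825],
       [  0.        , 418.22501677, 198.08109664],
       [  0.        ,   0.        ,   1.        ]]), 'eye': array([ 371.95769768,   25.88746197, 1106.3858515 ]), 'orientation': array([[-0.02435531,  0.98315112, -0.18116481],
       [-0.99933602, -0.01903104,  0.03106981],
       [ 0.02709857,  0.18180123,  0.98296184]])}
side {'K': array([[518.1562262 ,   0.        , 319.66715157],
       [  0.        , 518.1562262 , 193.60044021],
       [  0.        ,   0.        ,   1.        ]]), 'eye': array([ 133.6664038 , -701.18266175,  949.59263008]), 'orientation': array([[ 0.85071146,  0.38985018, -0.35257175],
       [-0.52557271,  0.62072587, -0.58178408],
       [-0.00795822,  0.68023248,  0.73295323]])}
```

View pics/top0.png

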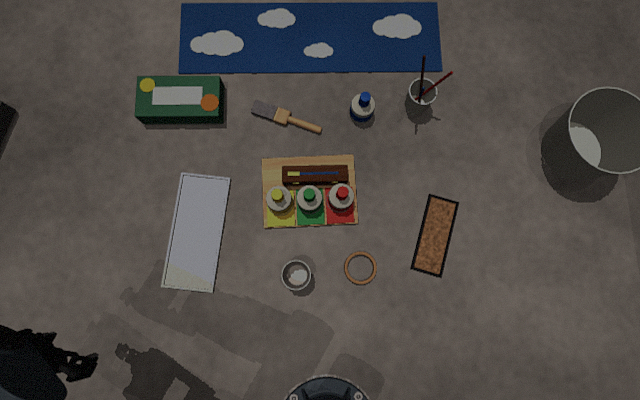

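View pics/side0.png

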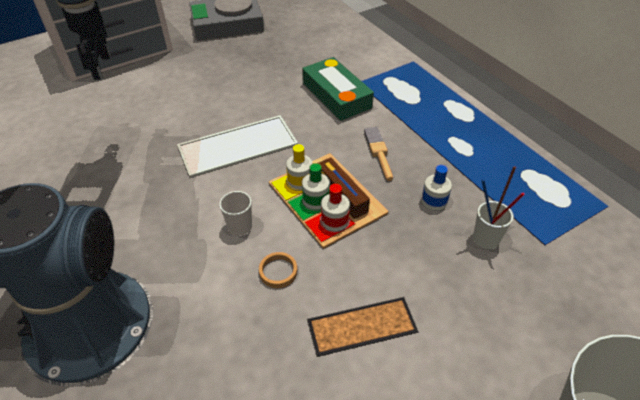

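Both views are clear. Caps in the top view sit near (277,194) yellow, (309,194) green and (343,192) red. The case is at about (315,175), the tray at about (196,232) and the mat at about (435,235).

```bash
cat > h.py <<'E'
from bench import *
import cv2,numpy as np
def ray(n,uv,cm=None):
    c=cm or camera_model(n);K=c["K"];u,v=uv
    d=np.array([(u-K[0,2])/K[0,0],-(v-K[1,2])/K[1,1],-1.]);return c["eye"],c["orientation"]@d
def onz(n,uv,z,cm=None):
    e,d=ray(n,uv,cm);return e+d*(z-e[2])/d[2]
def tri(a,b):
    (e1,d1),(e2,d2)=a,b
    s=np.linalg.lstsq(np.c_[d1,-d2],e2-e1,rcond=None)[0];p,q=e1+s[0]*d1,e2+s[1]*d2
    return (p+q)/2,np.linalg.norm(p-q)
def blobs(m,amin=15):
    m=m.astype(np.uint8);n,l,st,c=cv2.connectedComponentsWithStats(m)
    return sorted([(st[i,4],c[i].round(1),st[i,:4],l==i) for i in range(1,n) if st[i,4]>=amin],key=lambda t:-t[0])
def hsv(im): return cv2.cvtColor(im,cv2.COLOR_RGB2HSV)
def col(im,name):
    h=hsv(im);H,S,V=h[...,0],h[...,1],h[...,2]
    r={"red":(H<6)|(H>174),"yellow":(H>22)&(H<36),"green":(H>45)&(H<80)}[name]
    return r&(S>150)&(V>60)
def rect(m):
    c=max(cv2.findContours(m.astype(np.uint8),0,2)[0],key=cv2.contourArea);return cv2.minAreaRect(c),c
E
python3 - <<'E'
from h import *
T=get_image("top");S=get_image("side");np.save("T.npy",T);np.save("S.npy",S)
for n in("red","yellow","green"):
    for w,I in(("top",T),("side",S)):
        print(n,w,[(int(a),c.tolist(),b.tolist()) for a,c,b,_ in blobs(col(I,n))][:5])
H=hsv(T)
for p in[(196,200),(435,235),(300,182),(270,165),(440,200),(100,120),(178,284)]:print(p,H[p[1],p[0]])
E
python3 -c "
import cv2;i=cv2.imread('pics/top0.png')[145:300,155:475];cv2.imwrite('pics/c1.png',cv2.resize(i,(800,388),interpolation=cv2.INTER_CUBIC))"
```

```text
red top [(342, [339.6, 215.7], [326, 203, 28, 21]), (98, [342.2, 191.7], [336, 186, 12, 12]), (28, [326.7, 190.4], [325, 188, 6, 7]), (15, [327.5, 200.5], [326, 196, 4, 11])]
red side [(573, [325.3, 225.4], [305, 211, 45, 31]), (210, [335.1, 192.8], [330, 183, 12, 21]), (74, [505.9, 209.2], [493, 193, 31, 30]), (33, [350.2, 223.5], [346, 219, 9, 10])]
yellow top [(168, [146.8, 84.5], [140, 78, 15, 14]), (49, [276.7, 194.2], [271, 189, 12, 11]), (41, [286.9, 218.1], [274, 213, 21, 12]), (16, [291.3, 192.5], [289, 190, 5, 8])]
yellow side [(461, [287.3, 185.8], [272, 173, 31, 27]), (177, [298.3, 152.8], [293, 144, 11, 19]), (81, [330.7, 62.5], [324, 59, 14, 8])]
green top []
green side [(288, [301.5, 207.8], [289, 194, 31, 26]), (136, [199.1, 11.2], [192, 5, 15, 13]), (78, [315.1, 167.6], [310, 164, 11, 8])]
(196, 200) [128   8 136]
(435, 235) [ 13 131  99]
(300, 182) [ 24 255  10]
(270, 165) [ 16 110 132]
(440, 200) [ 12 128 100]
(100, 120) [ 7 31 73]
(178, 284) [ 34  15 134]
```

View pics/c1.png

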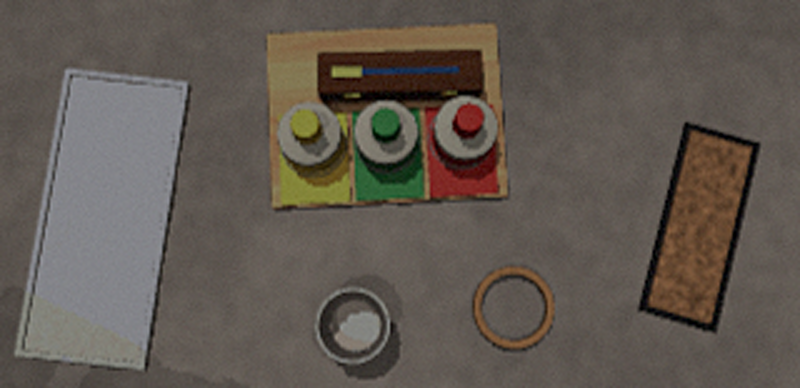

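```bash
python3 - <<'E'
from h import *
T=np.load("T.npy");S=np.load("S.npy")
def col2(im,n):
    h=hsv(im);H,Sx,V=[h[...,i].astype(int) for i in range(3)]
    r={"red":(H<8)|(H>172),"yellow":(H>20)&(H<38),"green":(H>45)&(H<90)}[n];return r&(Sx>110)&(V>40)
for n in("red","yellow","green"):
    a=[b for b in blobs(col2(T,n)) if abs(b[1][1]-193)<6 and 265<b[1][0]<350];b=[b for b in blobs(col2(S,n)) if 280<b[1][0]<345 and b[1][1]<200]
    print(n,[(int(x[0]),x[1]) for x in a],[(int(x[0]),x[1],x[2]) for x in b],onz("top",a[0][1],124).round(1), tri(ray("top",a[0][1]),ray("side",b[0][1])))
def show(n,m,z):
    for w in [0]:
        (c,s,a),ct=rect(m);P=np.array([onz("top",q,z)[:2] for q in cv2.boxPoints((c,s,a))])
        C=P.mean(0);L=[np.linalg.norm(P[(i+1)%4]-P[i]) for i in range(4)];i=int(np.argmax(L));d=P[(i+1)%4]-P[i]
        print(n,"c",C.round(1),"sides",np.round(L,1),"ang",np.degrees(np.arctan2(d[1],d[0])).round(1)%180)
h=hsv(T);H,Sx,V=[h[...,i].astype(int) for i in range(3)]
k=np.ones((5,5),np.uint8)
m=np.zeros(V.shape,np.uint8);m[165:300,155:240]=(V>105)[165:300,155:240];show("tray",m,8)
m=np.zeros(V.shape,np.uint8);m[185:285,400:470]=((Sx>90)|(V<35))[185:285,400:470];show("mat",m,3)
m=np.zeros(V.shape,np.uint8);m[160:183,275:355]=((V<60)|((H>100)&(H<125)&(Sx>80)))[160:183,275:355];show("case(lid+front)",m,62)
m=np.zeros(V.shape,np.uint8);m[145:235,255:365]=(Sx>80)[145:235,255:365];show("board",cv2.morphologyEx(m,3,k),12)
# lid corners by eye from crop (2.5x): 
for q in[(318,52),(483,50),(483,80),(318,84)]: print(onz("top",(155+q[0]/2.5,145+q[1]/2.5),62).round(1))
E
```

```text
red [(117, array([342. , 192.2]))] [(233, array([335.2, 192.7]), array([329, 183,  14,  21], dtype=int32))] [566.5 -48.1 124. ] (array([569.44670296, -49.17216494, 107.92487721]), np.float64(0.5683078488708158))
yellow [(116, array([276.8, 194.7]))] [(536, array([287.9, 186.1]), array([271, 171,  33,  35], dtype=int32)), (190, array([298.3, 153. ]), array([292, 144,  13,  19], dtype=int32)), (91, array([330.5,  62.7]), array([324,  59,  14,   8], dtype=int32)), (29, array([329.4, 166. ]), array([326, 163,   8,   8], dtype=int32))] [563.4 107.9 124. ] (array([566.37538962, 125.83510463, -13.61083501]), np.float64(48.76024154402856))
green [(92, array([308.7, 193.6]))] [(1241, array([338.3,  88.6]), array([304,  61,  69,  59], dtype=int32)), (181, array([315.2, 172.2]), array([310, 164,  12,  18], dtype=int32)), (25, array([308.9,  84.6]), array([306,  81,   6,   9], dtype=int32))] [564.6  31.8 124. ] (array([561.10895872,  11.40649487, 342.72798842]), np.float64(86.22582835022047))
tray c [495.6 330. ] sides [308.5 138.9 308.1 131.9] ang 173.6
mat c [ 470.6 -300.3] sides [211.   85.  210.9  82.1] ang 162.6
case(lid+front) c [629.2  16.2] sides [167.4  45.  166.2  44.8] ang 89.0
board c [596.   32.1] sides [256.2 192.4 248.4 190.8] ang 92.2
[650.9  98.9  62. ]
[650.1 -71.1  62. ]
[618.3 -70.   62. ]
[617.1  99.2  62. ]
```

Caps measured on the z=124 plane: red (567,-48), green (565,31.5), yellow (564,107.5). The spacing is about 78 mm, as given. The tray is at (496,330), turned -6.4°, and the mat at (471,-300), turned -17.4°. First I square the tool to the world axes and go above yellow.

```bash
python3 -m handwheel '[{"yaw":-0.147},{"yaw":-0.147},{"yaw":-0.147},{"yaw":-0.147},{"yaw":-0.147},{"yaw":-0.147}]' 60
python3 -m handwheel '[{"ty":-0.4,"tz":-0.48},{"ty":-0.8,"tz":-0.96},{"ty":-0.8,"tz":-0.96},{"ty":-0.8,"tz":-0.96}]'
python3 -m handwheel '[{"ty":-0.4,"tz":-0.48},{"ty":-0.8,"tz":-0.96},{"ty":-0.8,"tz":-0.96},{"ty":-0.8,"tz":-0.96}]'
python3 -m handwheel '[{"ty":-0.4,"tz":-0.48},{"ty":-0.8,"tz":-0.96},{"ty":-0.8,"tz":-0.96},{"ty":-0.8,"tz":-0.96}]'
python3 -m handwheel '[{"ty":-0.4,"tz":-0.48},{"ty":-0.8,"tz":-0.96},{"ty":-0.8,"tz":-0.96},{"ty":-0.8,"tz":-0.96},{"ty":-0.8,"tz":-0.96}]'
python3 - <<'E'
from h import *
cm=camera_model("wrist");W=get_image("wrist");cv2.imwrite("pics/w1.png",W[:,:,::-1]);np.save("W.npy",W);print(cm)
E
```

```text
{'K': array([[276.7255521 ,   0.        , 327.6755464 ],
       [  0.        , 276.7255521 , 196.75747426],
       [  0.        ,   0.        ,   1.        ]]), 'eye': array([180.31822041, 524.10276371, 373.29388332]), 'orientation': array([[ 4.46692430e-01, -8.56613431e-01, -2.58223357e-01],
       [ 8.94687578e-01,  4.27715440e-01,  1.28816302e-01],
       [ 1.00342317e-04, -2.88570497e-01,  9.57458646e-01]])}$[0]: bad value
$[0]: bad value
$[0]: bad value
$[0]: bad value
$[0]: bad value
```

View pics/w1.png

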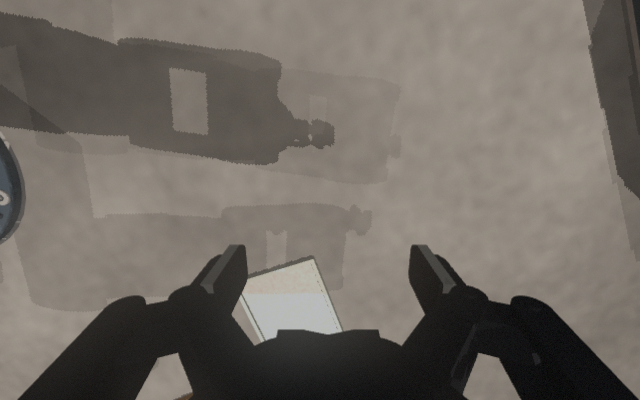

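The moves were refused, so the arm hasn't moved; the wrist view shows only floor and a tray corner near (300,260). Each row apparently needs all four keys.

```bash
python3 -m handwheel '[{"tx":0,"ty":0,"tz":0,"yaw":-0.147},{"tx":0,"ty":0,"tz":0,"yaw":-0.147},{"tx":0,"ty":0,"tz":0,"yaw":-0.147},{"tx":0,"ty":0,"tz":0,"yaw":-0.147},{"tx":0,"ty":0,"tz":0,"yaw":-0.147},{"tx":0,"ty":0,"tz":0,"yaw":-0.147}]' 60
python3 -m handwheel '[{"tx":0,"ty":-0.4,"tz":-0.48,"yaw":0},{"tx":0,"ty":-0.8,"tz":-0.96,"yaw":0},{"tx":0,"ty":-0.8,"tz":-0.96,"yaw":0},{"tx":0,"ty":-0.8,"tz":-0.96,"yaw":0}]'
```

```text
time: 0.85
position: [245.4, 492.0, 231.0]
orientation: [[-0.0, -1.0, 0.004], [-0.001, 0.004, 1.0], [-1.0, 0.0, -0.001]]
contact_force: [-0.4, 0.1, 0.8]
finger_gap: 59.7
time: 1.25
position: [326.7, 393.7, 231.2]
orientation: [[0.0, -1.0, 0.01], [-0.001, 0.01, 1.0], [-1.0, -0.0, -0.001]]
contact_force: [0.5, -0.0, 1.3]
finger_gap: 60.1
```

```bash
python3 -m handwheel '[{"tx":0,"ty":-0.4,"tz":-0.48,"yaw":0},{"tx":0,"ty":-0.8,"tz":-0.95,"yaw":0},{"tx":0,"ty":-0.8,"tz":-0.95,"yaw":0},{"tx":0,"ty":-0.8,"tz":-0.95,"yaw":0}]'|sed -n 2p
python3 -m handwheel '[{"tx":0,"ty":-0.4,"tz":-0.48,"yaw":0},{"tx":0,"ty":-0.8,"tz":-0.95,"yaw":0},{"tx":0,"ty":-0.8,"tz":-0.95,"yaw":0},{"tx":0,"ty":-0.8,"tz":-0.95,"yaw":0}]'|sed -n 2p
python3 -m handwheel '[{"tx":0,"ty":-0.4,"tz":-0.48,"yaw":0},{"tx":0,"ty":-0.8,"tz":-0.95,"yaw":0},{"tx":0,"ty":-0.8,"tz":-0.95,"yaw":0},{"tx":0,"ty":-0.8,"tz":-0.95,"yaw":0},{"tx":0,"ty":-0.8,"tz":-0.95,"yaw":0}]'
python3 - <<'E'
from h import *
cm=camera_model("wrist");W=get_image("wrist");cv2.imwrite("pics/w2.png",W[:,:,::-1])
E
```

```text
position: [407.2, 296.5, 231.3]
position: [487.1, 199.3, 231.3]
time: 2.55
position: [564.8, 104.1, 231.2]
orientation: [[0.0, -1.0, 0.019], [-0.001, 0.019, 1.0], [-1.0, -0.0, -0.001]]
contact_force: [0.6, 0.1, -0.1]
finger_gap: 60.1
```

View pics/w2.png

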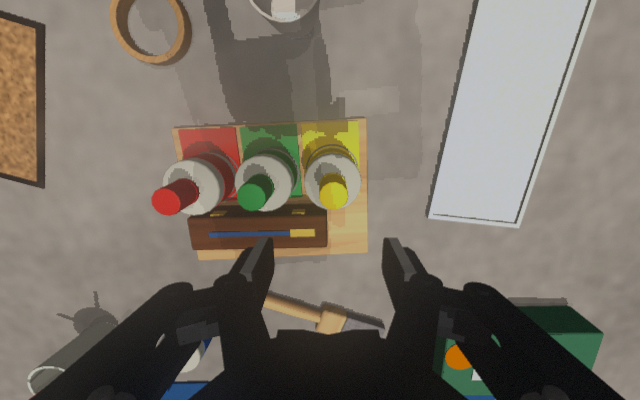

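The wrist view shows the caps at about (170,198), (254,192) and (333,191), with the tray on the right and the case behind the bottles. I'll refine by triangulating the caps between the wrist and top views.

```bash
python3 - <<'E'
from h import *
W=cv2.imread("pics/w2.png")[:,:,::-1];cm=camera_model("wrist")
h=hsv(W);H,Sx,V=[h[...,i].astype(int) for i in range(3)]
for n,box,t in(("red",(148,175,200,220),(342,192.2)),("green",(230,165,280,215),(308.7,193.6)),("yellow",(310,168,355,212),(276.8,194.7))):
    r={"red":(H<8)|(H>172),"yellow":(H>20)&(H<38),"green":(H>45)&(H<90)}[n]&(Sx>110)
    m=np.zeros(V.shape,bool);x0,y0,x1,y1=box;m[y0:y1,x0:x1]=r[y0:y1,x0:x1];b=blobs(m)[0]
    print(n,b[0],b[1],b[2],onz("w",b[1],120,cm).round(1),[np.round(q,1) for q in tri(ray("w",b[1],cm),ray("top",t))])
print(cm["eye"])
for q in[(471,0),(428,219),(519,227)]:print(onz("w",q,10,cm).round(1))
E
```

```text
red 1197 [174.6 196.7] [151 179  48  37] [565.5 -42.8 120. ] [array([569.1, -49.3, 108.8]), np.float64(0.8)]
green 621 [251.2 196.8] [237 183  31  28] [566.9  30.5 120. ] [array([564.8,  32. , 125.4]), np.float64(1.0)]
yellow 872 [332.7 190.9] [319 173  29  37] [562.5 108.6 120. ] [array([566.6, 109.1, 106.2]), np.float64(0.8)]
[491.62860035 104.90383216 373.59573261]
[372.2 269.4  10. ]
[636.7 243.7  10. ]
[651.3 374.   10. ]
```

```bash
python3 -m handwheel '[{"tx":0.4,"ty":-0.02,"tz":0.05,"yaw":0},{"tx":0.8,"ty":-0.02,"tz":0.05,"yaw":0},{"tx":0.87,"ty":-0.02,"tz":0.05,"yaw":0},{"tx":0.87,"ty":-0.02,"tz":0.05,"yaw":0}]' | sed -n 2p
python3 -m handwheel '[{"tx":0.25,"ty":0,"tz":0,"yaw":0},{"tx":0.4,"ty":0,"tz":0,"yaw":0},{"tx":0.5,"ty":0,"tz":0,"yaw":0},{"tx":0.5,"ty":0,"tz":0,"yaw":0},{"tx":0.5,"ty":0,"tz":0,"yaw":0}]'
python3 -m handwheel '[{"tx":0,"ty":0,"tz":0,"yaw":0},{"tx":0,"ty":0,"tz":0,"yaw":0},{"tx":0,"ty":0,"tz":0,"yaw":0},{"tx":0,"ty":0,"tz":0,"yaw":0},{"tx":0,"ty":0,"tz":0,"yaw":0},{"tx":0,"ty":0,"tz":0,"yaw":0},{"tx":0,"ty":0,"tz":0,"yaw":0},{"tx":0,"ty":0,"tz":0,"yaw":0}]' 0
```

```text
position: [565.9, 110.4, 144.1]
time: 3.5
position: [566.2, 110.4, 94.9]
orientation: [[-0.001, -1.0, 0.017], [-0.001, 0.017, 1.0], [-1.0, 0.001, -0.001]]
contact_force: [0.1, 0.0, -0.1]
finger_gap: 60.0
time: 4.3
position: [566.8, 110.3, 95.8]
orientation: [[0.001, -1.0, 0.017], [-0.001, 0.017, 1.0], [-1.0, -0.001, -0.001]]
contact_force: [-0.7, -1.2, 6.2]
finger_gap: 25.9
```

```bash
python3 -m handwheel '[{"tx":-0.1,"ty":0,"tz":0,"yaw":0},{"tx":-0.25,"ty":0,"tz":0,"yaw":0},{"tx":-0.45,"ty":0,"tz":0,"yaw":0},{"tx":-0.6,"ty":0,"tz":0,"yaw":0},{"tx":-0.6,"ty":0,"tz":0,"yaw":0}]'
python3 -m handwheel '[{"tx":0,"ty":0,"tz":0.15,"yaw":0},{"tx":0,"ty":-0.02,"tz":0.4,"yaw":0},{"tx":0,"ty":-0.03,"tz":0.7,"yaw":0},{"tx":0,"ty":-0.03,"tz":1,"yaw":0}]' | sed -n 2p
python3 -m handwheel '[{"tx":0,"ty":0,"tz":0.3,"yaw":0},{"tx":0,"ty":0,"tz":0.6,"yaw":0},{"tx":0,"ty":0,"tz":0.85,"yaw":0},{"tx":0,"ty":0,"tz":1,"yaw":0},{"tx":0,"ty":0,"tz":1,"yaw":0},{"tx":0,"ty":0,"tz":1,"yaw":0}]'
python3 - <<'E'
from h import *
cv2.imwrite("pics/s1.png",get_image("side")[80:280,120:440,::-1])
E
```

```text
time: 4.8
position: [567.9, 110.6, 158.7]
orientation: [[0.005, -1.0, 0.017], [0.0, 0.017, 1.0], [-1.0, -0.005, 0.0]]
contact_force: [0.3, -0.8, -2.0]
finger_gap: 26.7
position: [572.2, 212.2, 158.1]
time: 5.8
position: [573.6, 311.9, 157.6]
orientation: [[0.003, -1.0, 0.017], [-0.001, 0.017, 1.0], [-1.0, -0.003, -0.001]]
contact_force: [-0.0, 0.0, -2.3]
finger_gap: 26.3
```

View pics/s1.png

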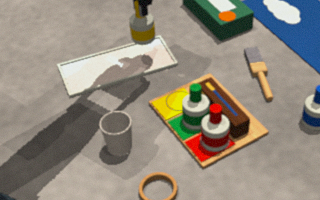

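The yellow bottle hangs upright over the tray, and its circle at crop (177,100) is uncovered. Lowering and releasing it.

```bash
python3 -m handwheel '[{"tx":0.15,"ty":0,"tz":0.09,"yaw":0},{"tx":0.35,"ty":0,"tz":0.09,"yaw":0},{"tx":0.52,"ty":0,"tz":0.09,"yaw":0},{"tx":0.62,"ty":0,"tz":0.09,"yaw":0},{"tx":0.67,"ty":0,"tz":0.09,"yaw":0},{"tx":0.71,"ty":0,"tz":0.09,"yaw":0},{"tx":0.71,"ty":0,"tz":0.09,"yaw":0},{"tx":0.71,"ty":0,"tz":0.09,"yaw":0}]'
python3 -m handwheel '[{"tx":0,"ty":0,"tz":0,"yaw":0},{"tx":0,"ty":0,"tz":0,"yaw":0},{"tx":0,"ty":0,"tz":0,"yaw":0},{"tx":0,"ty":0,"tz":0,"yaw":0},{"tx":0,"ty":0,"tz":0,"yaw":0},{"tx":0,"ty":0,"tz":0,"yaw":0}]' 60
python3 -m handwheel '[{"tx":-0.2,"ty":0,"tz":0,"yaw":0},{"tx":-0.5,"ty":0,"tz":0,"yaw":0},{"tx":-0.8,"ty":0,"tz":0,"yaw":0},{"tx":-0.8,"ty":0,"tz":0,"yaw":0}]' | sed -n 2p
python3 -m handwheel '[{"tx":0,"ty":0,"tz":-0.5,"yaw":0},{"tx":0,"ty":0,"tz":-1,"yaw":0},{"tx":0,"ty":0,"tz":-1,"yaw":0},{"tx":0,"ty":0,"tz":-1,"yaw":0}]' | sed -n 2p
python3 -m handwheel '[{"tx":0,"ty":0,"tz":-0.5,"yaw":0},{"tx":0,"ty":0,"tz":-1,"yaw":0},{"tx":0,"ty":0,"tz":-1,"yaw":0},{"tx":0,"ty":0,"tz":-1,"yaw":0}]' | sed -n 2p
python3 -m handwheel '[{"tx":0,"ty":0,"tz":-0.45,"yaw":0},{"tx":0,"ty":0,"tz":-0.89,"yaw":0},{"tx":0,"ty":0.06,"tz":-0.89,"yaw":0},{"tx":0,"ty":0.06,"tz":-0.89,"yaw":0},{"tx":0,"ty":0.06,"tz":-0.89,"yaw":0}]'
```

```text
time: 6.65
position: [574.5, 320.5, 87.3]
orientation: [[0.004, -1.0, 0.018], [-0.0, 0.018, 1.0], [-1.0, -0.004, -0.0]]
contact_force: [-0.2, 0.1, -1.7]
finger_gap: 26.9
time: 7.25
position: [574.5, 320.5, 87.3]
orientation: [[0.004, -1.0, 0.018], [-0.0, 0.018, 1.0], [-1.0, -0.004, -0.0]]
contact_force: [0.4, 0.6, -0.4]
finger_gap: 60.0
position: [575.9, 321.4, 171.8]
position: [574.2, 220.6, 171.3]
position: [572.4, 120.8, 170.8]
time: 8.95
position: [564.8, 33.7, 170.4]
orientation: [[0.01, -1.0, 0.019], [0.003, 0.019, 1.0], [-1.0, -0.01, 0.004]]
contact_force: [-0.7, -0.3, -1.0]
finger_gap: 60.3
```

```bash
python3 -m handwheel '[{"tx":0.3,"ty":0,"tz":-0.02,"yaw":0},{"tx":0.55,"ty":0,"tz":-0.02,"yaw":0},{"tx":0.73,"ty":0,"tz":-0.02,"yaw":0},{"tx":0.73,"ty":0,"tz":-0.02,"yaw":0},{"tx":0.73,"ty":0,"tz":-0.02,"yaw":0}]' | sed -n 2p
python3 -m handwheel '[{"tx":0,"ty":0,"tz":0,"yaw":0},{"tx":0,"ty":0,"tz":0,"yaw":0},{"tx":0,"ty":0,"tz":0,"yaw":0},{"tx":0,"ty":0,"tz":0,"yaw":0},{"tx":0,"ty":0,"tz":0,"yaw":0},{"tx":0,"ty":0,"tz":0,"yaw":0},{"tx":0,"ty":0,"tz":0,"yaw":0}]' 0
python3 -m handwheel '[{"tx":-0.1,"ty":0,"tz":0,"yaw":0},{"tx":-0.25,"ty":0,"tz":0,"yaw":0},{"tx":-0.45,"ty":0,"tz":0,"yaw":0},{"tx":-0.6,"ty":0,"tz":0,"yaw":0},{"tx":-0.6,"ty":0,"tz":0,"yaw":0},{"tx":-0.6,"ty":0,"tz":0,"yaw":0}]' | sed -n 2p
python3 -m handwheel '[{"tx":0,"ty":0.03,"tz":0.15,"yaw":0},{"tx":0,"ty":0.1,"tz":0.4,"yaw":0},{"tx":0,"ty":0.17,"tz":0.7,"yaw":0},{"tx":0,"ty":0.23,"tz":1,"yaw":0}]' | sed -n 2p
python3 -m handwheel '[{"tx":0,"ty":0.07,"tz":0.3,"yaw":0},{"tx":0,"ty":0.14,"tz":0.6,"yaw":0},{"tx":0,"ty":0.2,"tz":0.85,"yaw":0},{"tx":0,"ty":0.23,"tz":1,"yaw":0}]'
python3 -m handwheel '[{"tx":0,"ty":0.07,"tz":0.3,"yaw":0},{"tx":0,"ty":0.14,"tz":0.6,"yaw":0},{"tx":0,"ty":0.2,"tz":0.85,"yaw":0},{"tx":0,"ty":0.23,"tz":1,"yaw":0},{"tx":0,"ty":0.23,"tz":1,"yaw":0},{"tx":0,"ty":0.23,"tz":1,"yaw":0}]'
```

```text
position: [565.9, 33.0, 97.8]
time: 10.15
position: [566.6, 32.9, 98.9]
orientation: [[0.012, -1.0, 0.018], [0.004, 0.018, 1.0], [-1.0, -0.012, 0.004]]
contact_force: [-1.1, -0.3, 7.1]
finger_gap: 26.6
position: [565.6, 32.7, 158.8]
position: [543.2, 134.7, 158.0]
time: 11.55
position: [520.7, 237.2, 157.2]
orientation: [[0.009, -1.0, 0.016], [0.003, 0.016, 1.0], [-1.0, -0.009, 0.003]]
contact_force: [0.8, -0.2, -2.6]
finger_gap: 26.1
time: 12.15
position: [499.3, 337.0, 156.9]
orientation: [[0.008, -1.0, 0.016], [0.003, 0.016, 1.0], [-1.0, -0.008, 0.003]]
contact_force: [-0.1, -0.3, -3.1]
finger_gap: 25.9
```

```bash
python3 -m handwheel '[{"tx":0.15,"ty":0.03,"tz":-0.07,"yaw":0},{"tx":0.35,"ty":0.03,"tz":-0.07,"yaw":0},{"tx":0.5,"ty":0.03,"tz":-0.07,"yaw":0},{"tx":0.6,"ty":0.03,"tz":-0.07,"yaw":0},{"tx":0.64,"ty":0.03,"tz":-0.07,"yaw":0},{"tx":0.67,"ty":0.03,"tz":-0.07,"yaw":0},{"tx":0.67,"ty":0.03,"tz":-0.07,"yaw":0},{"tx":0.67,"ty":0.03,"tz":-0.07,"yaw":0}]'
python3 -m handwheel '[{"tx":0,"ty":0,"tz":0,"yaw":0},{"tx":0,"ty":0,"tz":0,"yaw":0},{"tx":0,"ty":0,"tz":0,"yaw":0},{"tx":0,"ty":0,"tz":0,"yaw":0},{"tx":0,"ty":0,"tz":0,"yaw":0},{"tx":0,"ty":0,"tz":0,"yaw":0}]' 60 | sed -n 2p
python3 -m handwheel '[{"tx":-0.2,"ty":0,"tz":0,"yaw":0},{"tx":-0.5,"ty":0,"tz":0,"yaw":0},{"tx":-0.8,"ty":0,"tz":0,"yaw":0},{"tx":-0.8,"ty":0,"tz":0,"yaw":0}]' | sed -n 2p
python3 -m handwheel '[{"tx":0,"ty":-0.09,"tz":-0.5,"yaw":0},{"tx":0,"ty":-0.18,"tz":-1,"yaw":0},{"tx":0,"ty":-0.18,"tz":-1,"yaw":0},{"tx":0,"ty":-0.18,"tz":-1,"yaw":0}]' | sed -n 2p
python3 -m handwheel '[{"tx":0,"ty":-0.09,"tz":-0.5,"yaw":0},{"tx":0,"ty":-0.18,"tz":-1,"yaw":0},{"tx":0,"ty":-0.18,"tz":-1,"yaw":0},{"tx":0,"ty":-0.18,"tz":-1,"yaw":0}]' | sed -n 2p
python3 -m handwheel '[{"tx":0,"ty":-0.09,"tz":-0.5,"yaw":0},{"tx":0,"ty":-0.18,"tz":-1,"yaw":0},{"tx":0,"ty":-0.18,"tz":-1,"yaw":0},{"tx":0,"ty":-0.18,"tz":-1,"yaw":0}]' | sed -n 2p
python3 -m handwheel '[{"tx":0,"ty":-0.09,"tz":-0.4,"yaw":0},{"tx":0,"ty":-0.17,"tz":-0.75,"yaw":0},{"tx":0,"ty":-0.17,"tz":-0.75,"yaw":0},{"tx":0,"ty":-0.17,"tz":-0.75,"yaw":0},{"tx":0,"ty":-0.17,"tz":-0.75,"yaw":0}]'
```

```text
time: 12.95
position: [497.0, 330.5, 90.4]
orientation: [[0.009, -1.0, 0.016], [0.003, 0.016, 1.0], [-1.0, -0.009, 0.003]]
contact_force: [-0.2, 0.2, -2.3]
finger_gap: 26.8
position: [497.0, 330.5, 90.4]
position: [497.9, 331.2, 174.4]
position: [514.3, 230.1, 173.6]
position: [530.6, 130.1, 172.9]
position: [546.8, 30.6, 172.2]
time: 15.65
position: [562.2, -42.6, 171.8]
orientation: [[0.013, -1.0, 0.017], [0.007, 0.017, 1.0], [-1.0, -0.013, 0.007]]
contact_force: [-0.1, -1.4, -0.2]
finger_gap: 59.9
```

```bash
python3 -m handwheel '[{"tx":0.3,"ty":-0.06,"tz":-0.06,"yaw":0},{"tx":0.55,"ty":-0.06,"tz":-0.06,"yaw":0},{"tx":0.74,"ty":-0.06,"tz":-0.06,"yaw":0},{"tx":0.74,"ty":-0.06,"tz":-0.06,"yaw":0},{"tx":0.74,"ty":-0.06,"tz":-0.06,"yaw":0}]' | sed -n 2p
python3 -m handwheel '[{"tx":0,"ty":0,"tz":0,"yaw":0},{"tx":0,"ty":0,"tz":0,"yaw":0},{"tx":0,"ty":0,"tz":0,"yaw":0},{"tx":0,"ty":0,"tz":0,"yaw":0},{"tx":0,"ty":0,"tz":0,"yaw":0},{"tx":0,"ty":0,"tz":0,"yaw":0},{"tx":0,"ty":0,"tz":0,"yaw":0}]' 0
python3 -m handwheel '[{"tx":-0.1,"ty":0,"tz":0,"yaw":0},{"tx":-0.25,"ty":0,"tz":0,"yaw":0},{"tx":-0.45,"ty":0,"tz":0,"yaw":0},{"tx":-0.6,"ty":0,"tz":0,"yaw":0},{"tx":-0.6,"ty":0,"tz":0,"yaw":0},{"tx":-0.6,"ty":0,"tz":0,"yaw":0}]' | sed -n 2p
python3 -m handwheel '[{"tx":0,"ty":0.05,"tz":0.15,"yaw":0},{"tx":0,"ty":0.15,"tz":0.4,"yaw":0},{"tx":0,"ty":0.26,"tz":0.7,"yaw":0},{"tx":0,"ty":0.36,"tz":0.97,"yaw":0}]' | sed -n 2p
python3 -m handwheel '[{"tx":0,"ty":0.11,"tz":0.3,"yaw":0},{"tx":0,"ty":0.22,"tz":0.6,"yaw":0},{"tx":0,"ty":0.32,"tz":0.85,"yaw":0},{"tx":0,"ty":0.36,"tz":0.97,"yaw":0}]' | sed -n 2p
python3 -m handwheel '[{"tx":0,"ty":0.11,"tz":0.3,"yaw":0},{"tx":0,"ty":0.22,"tz":0.6,"yaw":0},{"tx":0,"ty":0.32,"tz":0.85,"yaw":0},{"tx":0,"ty":0.36,"tz":0.97,"yaw":0}]' | sed -n 2p
python3 -m handwheel '[{"tx":0,"ty":0.11,"tz":0.3,"yaw":0},{"tx":0,"ty":0.22,"tz":0.6,"yaw":0},{"tx":0,"ty":0.32,"tz":0.85,"yaw":0},{"tx":0,"ty":0.36,"tz":0.9,"yaw":0},{"tx":0,"ty":0.36,"tz":0.9,"yaw":0},{"tx":0,"ty":0.36,"tz":0.9,"yaw":0}]'
```

```text
position: [569.2, -47.1, 98.3]
time: 16.85
position: [569.9, -47.2, 99.5]
orientation: [[0.015, -1.0, 0.016], [0.007, 0.016, 1.0], [-1.0, -0.015, 0.008]]
contact_force: [-0.3, -0.0, 7.4]
finger_gap: 26.3
position: [568.8, -47.6, 159.4]
position: [533.0, 51.7, 158.7]
position: [496.8, 151.4, 158.2]
position: [461.1, 250.5, 158.0]
time: 19.25
position: [426.5, 340.1, 158.0]
orientation: [[0.01, -1.0, 0.014], [0.007, 0.014, 1.0], [-1.0, -0.01, 0.007]]
contact_force: [-0.1, -0.2, -1.8]
finger_gap: 26.6
```

```bash
python3 -m handwheel '[{"tx":0.15,"ty":0.08,"tz":-0.01,"yaw":0},{"tx":0.35,"ty":0.08,"tz":-0.01,"yaw":0},{"tx":0.5,"ty":0.08,"tz":-0.01,"yaw":0},{"tx":0.6,"ty":0.08,"tz":-0.01,"yaw":0},{"tx":0.64,"ty":0.08,"tz":-0.01,"yaw":0},{"tx":0.68,"ty":0.08,"tz":-0.01,"yaw":0},{"tx":0.68,"ty":0.08,"tz":-0.01,"yaw":0},{"tx":0.68,"ty":0.08,"tz":-0.01,"yaw":0}]'
python3 -m handwheel '[{"tx":0,"ty":0,"tz":0,"yaw":0},{"tx":0,"ty":0,"tz":0,"yaw":0},{"tx":0,"ty":0,"tz":0,"yaw":0},{"tx":0,"ty":0,"tz":0,"yaw":0},{"tx":0,"ty":0,"tz":0,"yaw":0},{"tx":0,"ty":0,"tz":0,"yaw":0}]' 60 | sed -n 2p
python3 -m handwheel '[{"tx":-0.2,"ty":0,"tz":0,"yaw":0},{"tx":-0.5,"ty":0,"tz":0,"yaw":0},{"tx":-0.9,"ty":0,"tz":0,"yaw":0},{"tx":-0.9,"ty":0,"tz":0,"yaw":0}]' | sed -n 2p
python3 - <<'E'
from h import *
T=get_image("top");np.save("T2.npy",T);cv2.imwrite("pics/top2.png",cv2.resize(T[140:310,150:470,::-1],(800,425),interpolation=cv2.INTER_CUBIC))
E
```

```text
time: 20.05
position: [419.6, 339.7, 90.6]
orientation: [[0.011, -1.0, 0.014], [0.007, 0.014, 1.0], [-1.0, -0.011, 0.007]]
contact_force: [-0.3, -0.0, 1.7]
finger_gap: 26.1
position: [419.6, 339.7, 90.6]
position: [420.5, 340.4, 185.2]
```

View pics/top2.png

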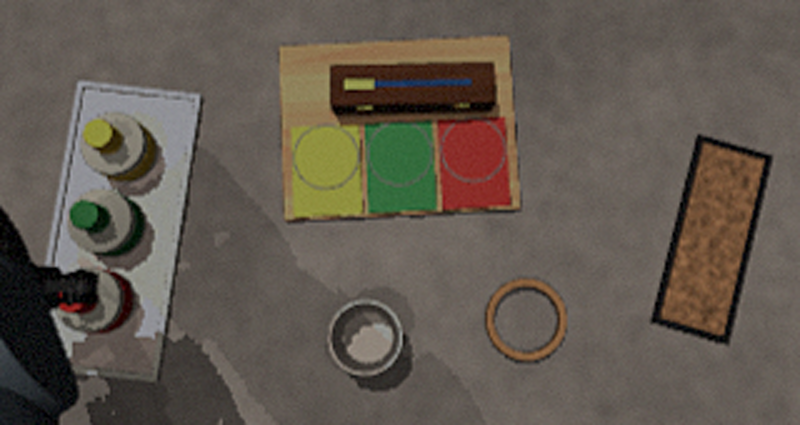

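All three bottles stand in the tray and the pad circles are visible, at crop (326,156), (399,154) and (474,150). Next I measure the circles and the case lid.

```bash
python3 - <<'E'
from h import *
T=np.load("T2.npy");h=hsv(T);H,Sx,V=[h[...,i].astype(int) for i in range(3)]
R=np.zeros(V.shape,bool);R[184:228,260:362]=1
k=np.ones((3,3),np.uint8)
for n,r,c in(("yellow",(H>22)&(H<36)&(Sx>110),(326,156)),("green",(H>45)&(H<90)&(Sx>100),(399,154)),("red",((H<7)|(H>173))&(Sx>120),(474,150))):
    m=cv2.morphologyEx((r&R).astype(np.uint8),3,k);m=blobs(m)[0][3]
    b=cv2.boxPoints(rect(m)[0]);P=np.array([onz("top",q,15)[:2] for q in b]);P=P[np.argsort(P[:,0])]
    ctr=P.mean(0)+[14,0]
    print(n,"rect->",ctr.round(1),"size",np.round([P[2:,0].mean()-P[:2,0].mean(),np.ptp(P[:,1])],1),"eye circle",onz("top",(150+c[0]/2.5,140+c[1]/2.5),15).round(1))
# case lid: dark brown in region
for q in[(331,64),(495,62),(496,97),(331,103),(331,113),(496,108)]:print("lid",onz("top",(150+q[0]/2.5,140+q[1]/2.5),62).round(1))
m=np.zeros(V.shape,np.uint8);m[160:186,276:355]=(((V<75)&(Sx>90))|((H>100)&(H<125)&(Sx>80)))[160:186,276:355]
(c,s,a),_=rect(cv2.morphologyEx(m,3,np.ones((3,3),np.uint8)));print(c,s,a)
print([onz("top",q,62).round(1) for q in cv2.boxPoints((c,s,a))])
E
```

```text
yellow rect-> [564.  108.1] size [98.8 75.9] eye circle [563.7 107.6  15. ]
green rect-> [566.3  30.4] size [94.8 74.3] eye circle [564.4  30.5  15. ]
red rect-> [568.7 -47.5] size [95.6 74.6] eye circle [567.1 -49.2  15. ]
lid [651.4  98.4  62. ]
lid [650.6 -70.6  62. ]
lid [613.6 -70.3  62. ]
lid [610.3  98.7  62. ]
lid [599.9  98.8  62. ]
lid [602.  -69.9  62. ]
(315.0, 175.0) (20.0, 66.0) 90.0
[array([653. ,  99.4,  62. ]), array([650.1, -70.5,  62. ]), array([597.3, -68.7,  62. ]), array([600.4,  99.8,  62. ])]
```

```bash
python3 -m handwheel '[{"tx":0,"ty":-0.27,"tz":-0.4,"yaw":0},{"tx":0,"ty":-0.53,"tz":-0.81,"yaw":0},{"tx":0,"ty":-0.53,"tz":-0.81,"yaw":0},{"tx":0,"ty":-0.53,"tz":-0.81,"yaw":0}]' 75 | sed -n 2p
python3 -m handwheel '[{"tx":0,"ty":-0.27,"tz":-0.4,"yaw":0},{"tx":0,"ty":-0.53,"tz":-0.81,"yaw":0},{"tx":0,"ty":-0.53,"tz":-0.81,"yaw":0},{"tx":0,"ty":-0.53,"tz":-0.81,"yaw":0}]' | sed -n 2p
python3 -m handwheel '[{"tx":0,"ty":-0.27,"tz":-0.4,"yaw":0},{"tx":0,"ty":-0.53,"tz":-0.81,"yaw":0},{"tx":0,"ty":-0.53,"tz":-0.81,"yaw":0},{"tx":0,"ty":-0.53,"tz":-0.81,"yaw":0}]' | sed -n 2p
python3 -m handwheel '[{"tx":0,"ty":-0.53,"tz":-0.81,"yaw":0.494},{"tx":0,"ty":-0.53,"tz":-0.81,"yaw":0.494},{"tx":0,"ty":-0.53,"tz":-0.81,"yaw":0.494},{"tx":0,"ty":-0.53,"tz":-0.81,"yaw":0.494},{"tx":0,"ty":-0.53,"tz":-0.81,"yaw":0.494},{"tx":0,"ty":-0.53,"tz":-0.81,"yaw":0.494},{"tx":0,"ty":-0.53,"tz":-0.81,"yaw":0.494},{"tx":0,"ty":-0.53,"tz":-0.81,"yaw":0.494},{"tx":0,"ty":-0.53,"tz":-0.81,"yaw":0.494},{"tx":0,"ty":-0.53,"tz":-0.81,"yaw":0.494},{"tx":0,"ty":-0.53,"tz":-0.81,"yaw":0.494},{"tx":0,"ty":-0.53,"tz":-0.81,"yaw":0.494},{"tx":0,"ty":-0.53,"tz":-0.81,"yaw":0.494},{"tx":0,"ty":-0.53,"tz":-0.81,"yaw":0.494}]'
python3 - <<'E'
from h import *
np.save("W3.npy",W:=get_image("wrist"));cv2.imwrite("pics/w3.png",W[:,:,::-1]);cm=camera_model("wrist");print(cm["eye"],cm["orientation"])
E
```

```text
position: [471.4, 257.1, 181.8]
position: [522.8, 175.5, 181.0]
position: [573.9, 94.5, 180.3]
time: 23.7
position: [625.3, 13.6, 180.0]
orientation: [[0.011, -0.005, 1.0], [0.01, 1.0, 0.005], [-1.0, 0.01, 0.011]]
contact_force: [0.8, 0.4, 0.4]
finger_gap: 74.8
[624.5022367   84.85872917 323.02477181] [[ 9.99942355e-01 -8.52789611e-04 -1.07032245e-02]
 [ 3.80929380e-03  9.60173568e-01  2.79378253e-01]
 [ 1.00387024e-02 -2.79402920e-01  9.60121468e-01]]
```

View pics/w3.png

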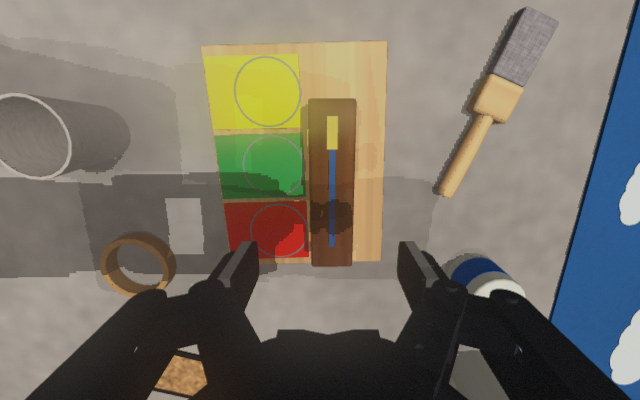

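The lid runs from about (309,98)/(355,98) to (311,266)/(352,266), and the circles sit at (267,91), (273,166) and (279,231).

```bash
python3 - <<'E'
from h import *
cm=camera_model("wrist")
for q in[(309,98),(355,98),(352,266),(311,266)]:print(onz("w",q,62,cm).round(1))
for q in[(267,91),(273,166),(279,231)]:print("circ",onz("w",q,15,cm).round(1))
E
```

```text
[610.5 100.4  62. ]
[651.4 100.6  62. ]
[653.5 -67.6  62. ]
[610.  -67.5  62. ]
circ [564.3 109.8  15. ]
circ [566.5  31.1  15. ]
circ [569.7 -47.6  15. ]
```

```bash
python3 -m handwheel '[{"tx":0.3,"ty":0.03,"tz":0.06,"yaw":0},{"tx":0.6,"ty":0.03,"tz":0.06,"yaw":0},{"tx":0.9,"ty":0.03,"tz":0.05,"yaw":0},{"tx":0.9,"ty":0.03,"tz":0.05,"yaw":0},{"tx":0.9,"ty":0.03,"tz":0.05,"yaw":0}]'
python3 -m handwheel '[{"tx":0.2,"ty":0.0,"tz":0,"yaw":0},{"tx":0.4,"ty":0,"tz":0,"yaw":0},{"tx":0.55,"ty":0,"tz":0,"yaw":0},{"tx":0.62,"ty":0,"tz":0,"yaw":0},{"tx":0.62,"ty":0,"tz":0,"yaw":0},{"tx":0.62,"ty":0,"tz":0,"yaw":0}]'
python3 -m handwheel '[{"tx":0,"ty":0,"tz":0,"yaw":0},{"tx":0,"ty":0,"tz":0,"yaw":0},{"tx":0,"ty":0,"tz":0,"yaw":0},{"tx":0,"ty":0,"tz":0,"yaw":0},{"tx":0,"ty":0,"tz":0,"yaw":0},{"tx":0,"ty":0,"tz":0,"yaw":0},{"tx":0,"ty":0,"tz":0,"yaw":0}]' 0
python3 -m handwheel '[{"tx":-0.1,"ty":0,"tz":0,"yaw":0},{"tx":-0.25,"ty":0,"tz":0,"yaw":0},{"tx":-0.45,"ty":0,"tz":0,"yaw":0},{"tx":-0.7,"ty":0,"tz":0,"yaw":0},{"tx":-0.9,"ty":0,"tz":0,"yaw":0},{"tx":-0.9,"ty":0,"tz":0,"yaw":0}]'
```

```text
time: 24.25
position: [631.6, 17.3, 90.7]
orientation: [[0.011, -0.005, 1.0], [0.01, 1.0, 0.004], [-1.0, 0.01, 0.011]]
contact_force: [0.6, 0.7, -0.2]
finger_gap: 75.2
time: 24.85
position: [632.8, 17.9, 29.7]
orientation: [[0.012, -0.005, 1.0], [0.01, 1.0, 0.005], [-1.0, 0.01, 0.012]]
contact_force: [-0.3, 0.2, -0.1]
finger_gap: 75.0
time: 25.55
position: [633.3, 17.8, 30.7]
orientation: [[0.013, -0.005, 1.0], [0.009, 1.0, 0.005], [-1.0, 0.009, 0.013]]
contact_force: [-0.9, -0.1, 5.5]
finger_gap: 43.1
time: 26.15
position: [633.7, 16.9, 124.6]
orientation: [[0.019, -0.005, 1.0], [0.009, 1.0, 0.005], [-1.0, 0.009, 0.019]]
contact_force: [0.5, 0.7, -2.6]
finger_gap: 42.8
```

```bash
python3 -m handwheel '[{"tx":0,"ty":-0.15,"tz":-0.08,"yaw":0},{"tx":0,"ty":-0.4,"tz":-0.2,"yaw":0},{"tx":0,"ty":-0.65,"tz":-0.33,"yaw":0},{"tx":0,"ty":-0.79,"tz":-0.41,"yaw":0}]' | sed -n 2p
python3 -m handwheel '[{"tx":0,"ty":-0.25,"tz":-0.13,"yaw":0},{"tx":0,"ty":-0.5,"tz":-0.26,"yaw":0},{"tx":0,"ty":-0.7,"tz":-0.36,"yaw":0},{"tx":0,"ty":-0.79,"tz":-0.41,"yaw":0}]' | sed -n 2p
python3 -m handwheel '[{"tx":0,"ty":-0.25,"tz":-0.13,"yaw":0},{"tx":0,"ty":-0.5,"tz":-0.26,"yaw":0},{"tx":0,"ty":-0.7,"tz":-0.36,"yaw":0},{"tx":0,"ty":-0.79,"tz":-0.41,"yaw":0}]' | sed -n 2p
python3 -m handwheel '[{"tx":0,"ty":-0.25,"tz":-0.13,"yaw":-0.04},{"tx":0,"ty":-0.5,"tz":-0.26,"yaw":-0.08},{"tx":0,"ty":-0.7,"tz":-0.36,"yaw":-0.12},{"tx":0,"ty":-0.79,"tz":-0.41,"yaw":-0.16},{"tx":0,"ty":-0.79,"tz":-0.41,"yaw":-0.2},{"tx":0,"ty":-0.79,"tz":-0.41,"yaw":-0.24},{"tx":0,"ty":-0.79,"tz":-0.41,"yaw":-0.28},{"tx":0,"ty":-0.79,"tz":-0.41,"yaw":-0.32},{"tx":0,"ty":-0.79,"tz":-0.41,"yaw":-0.36},{"tx":0,"ty":-0.79,"tz":-0.41,"yaw":-0.402},{"tx":0,"ty":-0.79,"tz":-0.41,"yaw":-0.402},{"tx":0,"ty":-0.79,"tz":-0.41,"yaw":-0.402},{"tx":0,"ty":-0.79,"tz":-0.41,"yaw":-0.402}]'
python3 - <<'E'
from h import *
cv2.imwrite("pics/w4.png",get_image("wrist")[:,:,::-1]);
T=get_image("top");np.save("T3.npy",T)
E
```

```text
position: [591.4, -64.2, 122.1]
position: [549.5, -144.8, 120.3]
position: [508.1, -224.9, 118.6]
time: 28.65
position: [467.3, -303.7, 117.2]
orientation: [[0.016, -0.952, 0.305], [0.01, 0.305, 0.952], [-1.0, -0.012, 0.014]]
contact_force: [0.3, 0.5, -2.2]
finger_gap: 42.7
```

View pics/w4.png

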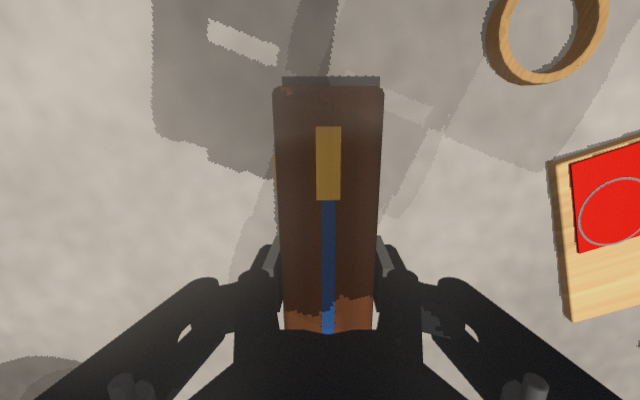

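The case sits squarely in the fingers. The mat's near edge, (283,77) to (380,77), shows just beyond it and lines up with it. I'll check the mat's end position from this view.

```bash
python3 - <<'E'
from h import *
cm=camera_model("wrist");s=get_state();R=s["orientation"];p=s["position"]
a,b=[onz("w",q,3,cm) for q in[(283,77),(380,77)]]
print(a.round(1),b.round(1),np.linalg.norm(a-b),np.degrees(np.arctan2(*(b-a)[1::-1])))
m=(a+b)/2;d=(b-a)[:2]/np.linalg.norm((b-a)[:2]);n=np.array([-d[1],d[0]])
n=n if n@(p-m)[:2]>0 else -n
c=m[:2]+105*n
print("mat centre est",c,"tcp",p,"err tool",R.T@np.r_[c-p[:2],0])
E
```

```text
[ 359.9 -308.2    3. ] [ 384.9 -229.4    3. ] 82.72297149515796 72.38264881614789
mat centre est [ 472.50055348 -300.57621047] tcp [ 467.18804784 -303.84737179  117.2271635 ] err tool [ 0.11495347 -4.06624082  4.73029426]
```

```bash
python3 -m handwheel '[{"tx":0.2,"ty":-0.02,"tz":0.03,"yaw":0},{"tx":0.45,"ty":-0.02,"tz":0.03,"yaw":0},{"tx":0.65,"ty":-0.02,"tz":0.03,"yaw":0},{"tx":0.8,"ty":-0.02,"tz":0.03,"yaw":0},{"tx":0.88,"ty":-0.02,"tz":0.03,"yaw":0},{"tx":0.92,"ty":-0.02,"tz":0.03,"yaw":0},{"tx":0.95,"ty":-0.02,"tz":0.03,"yaw":0},{"tx":0.95,"ty":-0.02,"tz":0.03,"yaw":0},{"tx":0.95,"ty":-0.02,"tz":0.03,"yaw":0}]'
python3 -m handwheel '[{"tx":0,"ty":0,"tz":0,"yaw":0},{"tx":0,"ty":0,"tz":0,"yaw":0},{"tx":0,"ty":0,"tz":0,"yaw":0},{"tx":0,"ty":0,"tz":0,"yaw":0},{"tx":0,"ty":0,"tz":0,"yaw":0},{"tx":0,"ty":0,"tz":0,"yaw":0}]' 75
python3 -m handwheel '[{"tx":-0.2,"ty":0,"tz":0,"yaw":0},{"tx":-0.5,"ty":0,"tz":0,"yaw":0},{"tx":-0.9,"ty":0,"tz":0,"yaw":0},{"tx":-0.9,"ty":0,"tz":0,"yaw":0}]'
python3 -m handwheel '[{"tx":-0.5,"ty":0,"tz":0.4,"yaw":0},{"tx":-0.7,"ty":0,"tz":1,"yaw":0},{"tx":-0.7,"ty":0,"tz":1,"yaw":0},{"tx":-0.7,"ty":0,"tz":1,"yaw":0}]'
python3 - <<'E'
from h import *
T=get_image("top");np.save("T3.npy",T);cv2.imwrite("pics/t3.png",cv2.resize(T[140:310,150:470,::-1],(800,425),interpolation=cv2.INTER_CUBIC))
E
```

```text
time: 29.65
position: [471.9, -301.0, 23.0]
orientation: [[0.017, -0.953, 0.304], [0.009, 0.304, 0.953], [-1.0, -0.013, 0.014]]
contact_force: [0.5, 0.7, 0.1]
finger_gap: 43.4
time: 30.25
position: [471.9, -301.0, 23.0]
orientation: [[0.017, -0.953, 0.304], [0.009, 0.304, 0.953], [-1.0, -0.013, 0.014]]
contact_force: [-0.7, 0.5, -0.5]
finger_gap: 75.0
time: 30.65
position: [472.3, -303.3, 117.6]
orientation: [[0.023, -0.952, 0.304], [0.004, 0.304, 0.953], [-1.0, -0.02, 0.011]]
contact_force: [0.3, -0.1, 0.1]
finger_gap: 74.7
time: 31.05
position: [502.3, -206.2, 190.0]
orientation: [[0.025, -0.953, 0.301], [0.003, 0.301, 0.954], [-1.0, -0.023, 0.011]]
contact_force: [0.4, -0.5, -0.8]
finger_gap: 74.9
```

View pics/t3.png

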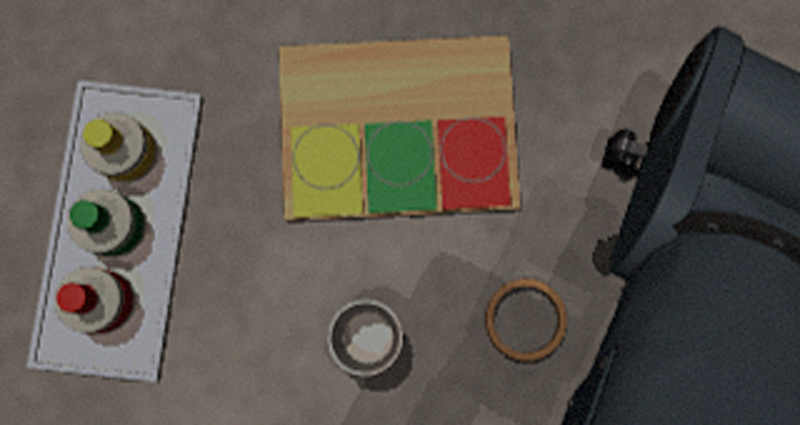

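Pads and bottles look right; the arm hides the mat, so I'll check the case later. Next the bottles go back, red first, from its release pose (419.6,339.7).

```bash
python3 -m handwheel '[{"tx":0,"ty":0,"tz":0,"yaw":-0.097},{"tx":0,"ty":0,"tz":0,"yaw":-0.097},{"tx":0,"ty":0,"tz":0,"yaw":-0.097},{"tx":0,"ty":0,"tz":0,"yaw":-0.097},{"tx":0,"ty":0,"tz":0,"yaw":-0.097}]' 60 | sed -n 2,3p
python3 -m handwheel '[{"tx":0,"ty":0.07,"tz":0.45,"yaw":0},{"tx":0,"ty":0.14,"tz":0.9,"yaw":0},{"tx":0,"ty":0.14,"tz":0.91,"yaw":0},{"tx":0,"ty":0.14,"tz":0.91,"yaw":0}]' | sed -n 2p
python3 -m handwheel '[{"tx":0,"ty":0.07,"tz":0.45,"yaw":0},{"tx":0,"ty":0.14,"tz":0.9,"yaw":0},{"tx":0,"ty":0.14,"tz":0.91,"yaw":0},{"tx":0,"ty":0.14,"tz":0.91,"yaw":0}]' | sed -n 2p
python3 -m handwheel '[{"tx":0,"ty":0.07,"tz":0.45,"yaw":0},{"tx":0,"ty":0.14,"tz":0.9,"yaw":0},{"tx":0,"ty":0.14,"tz":0.91,"yaw":0},{"tx":0,"ty":0.14,"tz":0.91,"yaw":0}]' | sed -n 2p
python3 -m handwheel '[{"tx":0,"ty":0.07,"tz":0.45,"yaw":0},{"tx":0,"ty":0.14,"tz":0.9,"yaw":0},{"tx":0,"ty":0.14,"tz":0.91,"yaw":0},{"tx":0,"ty":0.14,"tz":0.91,"yaw":0}]' | sed -n 2p
python3 -m handwheel '[{"tx":0,"ty":0.07,"tz":0.45,"yaw":0},{"tx":0,"ty":0.14,"tz":0.9,"yaw":0},{"tx":0,"ty":0.14,"tz":0.91,"yaw":0},{"tx":0,"ty":0.14,"tz":0.91,"yaw":0}]' | sed -n 2p
python3 -m handwheel '[{"tx":0,"ty":0.07,"tz":0.45,"yaw":0},{"tx":0,"ty":0.14,"tz":0.9,"yaw":0},{"tx":0,"ty":0.14,"tz":0.91,"yaw":0},{"tx":0,"ty":0.14,"tz":0.91,"yaw":0},{"tx":0,"ty":0.14,"tz":0.91,"yaw":0}]'
python3 - <<'E'
from h import *
T=get_image("top");np.save("T4.npy",T);cv2.imwrite("pics/t4.png",cv2.resize(T[140:310,150:470,::-1],(800,425),interpolation=cv2.INTER_CUBIC))
E
```

```text
position: [501.3, -207.7, 188.4]
orientation: [[0.023, -1.0, 0.006], [0.004, 0.006, 1.0], [-1.0, -0.023, 0.004]]
position: [487.9, -116.2, 188.6]
position: [474.9, -25.5, 188.7]
position: [462.1, 64.9, 188.7]
position: [449.4, 155.1, 188.6]
position: [436.7, 245.0, 188.3]
time: 34.1
position: [424.1, 334.2, 188.1]
orientation: [[0.024, -1.0, 0.009], [0.002, 0.009, 1.0], [-1.0, -0.024, 0.002]]
contact_force: [0.1, -0.4, 0.2]
finger_gap: 60.1
```

View pics/t4.png

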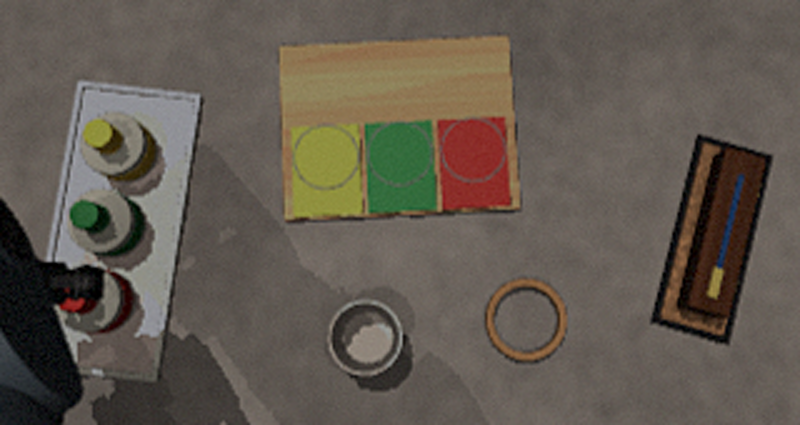

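The case lies on the mat lid up, with its lid centre at about crop (731,231). It looks offset to the right because of its height, so I'll compute the true centre.

```bash
python3 - <<'E'
from h import *
P=[onz("top",(150+x/2.5,140+y/2.5),53)[:2] for x,y in[(724,149),(772,158),(728,314),(692,300)]]
print(np.round(P,1));P=np.array(P)
T=np.load("T4.npy");h=hsv(T);H,Sx,V=[h[...,i].astype(int) for i in range(3)]
m=np.zeros(V.shape,np.uint8);m[190:285,415:465]=((H>100)&(H<125)&(Sx>80)|((H>20)&(H<30)&(Sx>110)))[190:285,415:465]
b=blobs(m,5);print([(x[0],x[1],onz("top",x[1],53).round(1)) for x in b])
(c,s,a),_=rect(cv2.morphologyEx(m,3,np.ones((7,7),np.uint8)));print(c,s,a,onz("top",c,53))
E
```

```text
[[ 556.4 -305. ]
 [ 546.  -354.2]
 [ 388.3 -296.4]
 [ 403.1 -261. ]]
[(np.int32(142), array([439.7, 236.3]), array([ 461.8, -298.1,   53. ])), (np.int32(5), array([440.8, 270. ]), array([ 377.5, -294.6,   53. ]))]
(443.4118347167969, 238.35296630859375) (11.641709327697754, 56.753334045410156) 14.03624439239502 [ 456.37340399 -307.22457214   53.        ]
```

The case lies at about (472,-302) against the mat at (471,-300), which is well inside tolerance. Gripping red.

```bash
python3 -m handwheel '[{"tx":0.3,"ty":0.07,"tz":0.05,"yaw":0},{"tx":0.6,"ty":0.07,"tz":0.05,"yaw":0},{"tx":0.85,"ty":0.07,"tz":0.05,"yaw":0},{"tx":0.97,"ty":0.07,"tz":0.05,"yaw":0},{"tx":0.97,"ty":0.07,"tz":0.05,"yaw":0},{"tx":0.97,"ty":0.07,"tz":0.05,"yaw":0}]' | sed -n 2p
python3 -m handwheel '[{"tx":0,"ty":0,"tz":0,"yaw":0},{"tx":0,"ty":0,"tz":0,"yaw":0},{"tx":0,"ty":0,"tz":0,"yaw":0},{"tx":0,"ty":0,"tz":0,"yaw":0},{"tx":0,"ty":0,"tz":0,"yaw":0},{"tx":0,"ty":0,"tz":0,"yaw":0},{"tx":0,"ty":0,"tz":0,"yaw":0}]' 0
python3 -m handwheel '[{"tx":-0.1,"ty":0,"tz":0,"yaw":0},{"tx":-0.25,"ty":0,"tz":0,"yaw":0},{"tx":-0.45,"ty":0,"tz":0,"yaw":0},{"tx":-0.7,"ty":0,"tz":0,"yaw":0},{"tx":-0.7,"ty":0,"tz":0,"yaw":0},{"tx":-0.7,"ty":0,"tz":0,"yaw":0}]' | sed -n 2p
python3 -m handwheel '[{"tx":0,"ty":-0.05,"tz":-0.15,"yaw":0},{"tx":0,"ty":-0.15,"tz":-0.4,"yaw":0},{"tx":0,"ty":-0.26,"tz":-0.7,"yaw":0},{"tx":0,"ty":-0.36,"tz":-0.97,"yaw":0}]' | sed -n 2p
python3 -m handwheel '[{"tx":0,"ty":-0.11,"tz":-0.3,"yaw":0},{"tx":0,"ty":-0.22,"tz":-0.6,"yaw":0},{"tx":0,"ty":-0.32,"tz":-0.85,"yaw":0},{"tx":0,"ty":-0.36,"tz":-0.97,"yaw":0}]' | sed -n 2p
python3 -m handwheel '[{"tx":0,"ty":-0.11,"tz":-0.3,"yaw":0},{"tx":0,"ty":-0.22,"tz":-0.6,"yaw":0},{"tx":0,"ty":-0.32,"tz":-0.85,"yaw":0},{"tx":0,"ty":-0.36,"tz":-0.97,"yaw":0}]' | sed -n 2p
python3 -m handwheel '[{"tx":0,"ty":-0.11,"tz":-0.3,"yaw":0},{"tx":0,"ty":-0.22,"tz":-0.6,"yaw":0},{"tx":0,"ty":-0.32,"tz":-0.85,"yaw":0},{"tx":0,"ty":-0.36,"tz":-0.94,"yaw":0},{"tx":0,"ty":-0.36,"tz":-0.94,"yaw":0},{"tx":0,"ty":-0.36,"tz":-0.94,"yaw":0}]'
```

```text
position: [420.1, 339.4, 92.0]
time: 35.45
position: [420.6, 339.5, 93.2]
orientation: [[0.026, -1.0, 0.009], [0.003, 0.009, 1.0], [-1.0, -0.026, 0.003]]
contact_force: [-0.4, -2.5, 7.3]
finger_gap: 26.0
position: [418.8, 339.4, 163.6]
position: [453.7, 239.9, 163.2]
position: [488.9, 140.1, 163.0]
position: [523.9, 41.0, 163.0]
time: 37.85
position: [558.2, -52.4, 163.3]
orientation: [[0.022, -1.0, 0.012], [0.002, 0.012, 1.0], [-1.0, -0.022, 0.003]]
contact_force: [-0.6, 1.2, -1.6]
finger_gap: 26.3
```

```bash
python3 -m handwheel '[{"tx":0.15,"ty":-0.1,"tz":0.05,"yaw":0},{"tx":0.3,"ty":-0.1,"tz":0.05,"yaw":0},{"tx":0.43,"ty":-0.1,"tz":0.05,"yaw":0},{"tx":0.52,"ty":-0.1,"tz":0.05,"yaw":0},{"tx":0.58,"ty":-0.1,"tz":0.05,"yaw":0},{"tx":0.61,"ty":-0.1,"tz":0.05,"yaw":0},{"tx":0.61,"ty":-0.1,"tz":0.05,"yaw":0},{"tx":0.61,"ty":-0.1,"tz":0.05,"yaw":0}]'
```

```text
time: 38.65
position: [569.7, -47.5, 102.9]
orientation: [[0.023, -1.0, 0.012], [0.002, 0.012, 1.0], [-1.0, -0.023, 0.002]]
contact_force: [0.5, -0.3, -2.0]
finger_gap: 26.2
```

```bash
python3 -m handwheel '[{"tx":0.01,"ty":0,"tz":0,"yaw":0},{"tx":0.01,"ty":0,"tz":0,"yaw":0}]' | sed -n 2,4p
python3 -m handwheel '[{"tx":0,"ty":0,"tz":0,"yaw":0},{"tx":0,"ty":0,"tz":0,"yaw":0},{"tx":0,"ty":0,"tz":0,"yaw":0},{"tx":0,"ty":0,"tz":0,"yaw":0},{"tx":0,"ty":0,"tz":0,"yaw":0},{"tx":0,"ty":0,"tz":0,"yaw":0}]' 60 | sed -n 2p
python3 -m handwheel '[{"tx":-0.2,"ty":0,"tz":0,"yaw":0},{"tx":-0.5,"ty":0,"tz":0,"yaw":0},{"tx":-0.8,"ty":0,"tz":0,"yaw":0},{"tx":-0.8,"ty":0,"tz":0,"yaw":0}]' | sed -n 2p
python3 -m handwheel '[{"tx":0,"ty":0.09,"tz":0.5,"yaw":0},{"tx":0,"ty":0.18,"tz":0.94,"yaw":0},{"tx":0,"ty":0.18,"tz":0.94,"yaw":0},{"tx":0,"ty":0.18,"tz":0.94,"yaw":0}]' | sed -n 2p
python3 -m handwheel '[{"tx":0,"ty":0.09,"tz":0.5,"yaw":0},{"tx":0,"ty":0.18,"tz":0.94,"yaw":0},{"tx":0,"ty":0.18,"tz":0.94,"yaw":0},{"tx":0,"ty":0.18,"tz":0.94,"yaw":0}]' | sed -n 2p
python3 -m handwheel '[{"tx":0,"ty":0.09,"tz":0.5,"yaw":0},{"tx":0,"ty":0.18,"tz":0.94,"yaw":0},{"tx":0,"ty":0.18,"tz":0.94,"yaw":0},{"tx":0,"ty":0.18,"tz":0.94,"yaw":0}]' | sed -n 2p
python3 -m handwheel '[{"tx":0,"ty":0.09,"tz":0.5,"yaw":0},{"tx":0,"ty":0.18,"tz":0.94,"yaw":0},{"tx":0,"ty":0.18,"tz":0.94,"yaw":0},{"tx":0,"ty":0.18,"tz":0.94,"yaw":0},{"tx":0,"ty":0.18,"tz":0.94,"yaw":0}]'
python3 - <<'E'
from h import *
S=get_image("side");cv2.imwrite("pics/s4.png",cv2.resize(S[80:280,120:440,::-1],(640,400),interpolation=cv2.INTER_CUBIC))
E
```

```text
position: [570.0, -47.5, 102.3]
orientation: [[0.023, -1.0, 0.012], [0.002, 0.012, 1.0], [-1.0, -0.023, 0.002]]
contact_force: [-0.1, 0.1, 1.1]
position: [570.0, -47.5, 102.3]
position: [569.8, -48.0, 186.1]
position: [552.7, 46.9, 185.2]
position: [535.9, 140.7, 184.4]
position: [519.2, 233.8, 183.6]
time: 41.55
position: [503.0, 326.0, 183.0]
orientation: [[0.028, -1.0, 0.012], [-0.001, 0.012, 1.0], [-1.0, -0.028, -0.0]]
contact_force: [-0.0, -0.5, 0.0]
finger_gap: 60.0
```

View pics/s4.png

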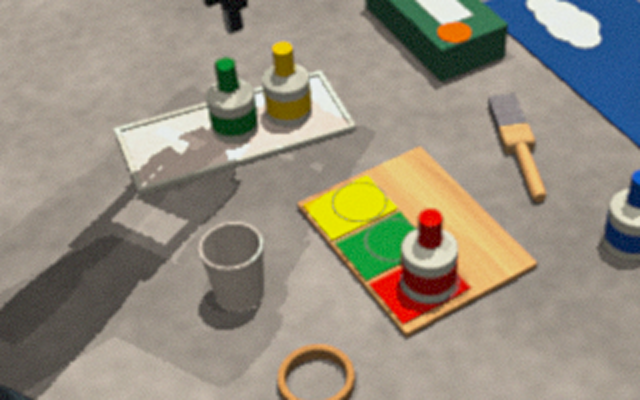

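Red is upright on its pad, and green and yellow stand in the tray. Green next.

```bash
python3 -m handwheel '[{"tx":0.3,"ty":0.09,"tz":0.05,"yaw":0},{"tx":0.6,"ty":0.09,"tz":0.05,"yaw":0},{"tx":0.8,"ty":0.09,"tz":0.05,"yaw":0},{"tx":0.91,"ty":0.09,"tz":0.05,"yaw":0},{"tx":0.91,"ty":0.09,"tz":0.05,"yaw":0},{"tx":0.91,"ty":0.09,"tz":0.05,"yaw":0}]' | sed -n 2p
python3 -m handwheel '[{"tx":0,"ty":0,"tz":0,"yaw":0},{"tx":0,"ty":0,"tz":0,"yaw":0},{"tx":0,"ty":0,"tz":0,"yaw":0},{"tx":0,"ty":0,"tz":0,"yaw":0},{"tx":0,"ty":0,"tz":0,"yaw":0},{"tx":0,"ty":0,"tz":0,"yaw":0},{"tx":0,"ty":0,"tz":0,"yaw":0}]' 0
python3 -m handwheel '[{"tx":-0.1,"ty":0,"tz":0,"yaw":0},{"tx":-0.25,"ty":0,"tz":0,"yaw":0},{"tx":-0.45,"ty":0,"tz":0,"yaw":0},{"tx":-0.7,"ty":0,"tz":0,"yaw":0},{"tx":-0.7,"ty":0,"tz":0,"yaw":0},{"tx":-0.7,"ty":0,"tz":0,"yaw":0}]' | sed -n 2p
python3 -m handwheel '[{"tx":0,"ty":-0.04,"tz":-0.15,"yaw":0},{"tx":0,"ty":-0.1,"tz":-0.4,"yaw":0},{"tx":0,"ty":-0.17,"tz":-0.7,"yaw":0},{"tx":0,"ty":-0.23,"tz":-0.97,"yaw":0}]' | sed -n 2p
python3 -m handwheel '[{"tx":0,"ty":-0.07,"tz":-0.3,"yaw":0},{"tx":0,"ty":-0.14,"tz":-0.6,"yaw":0},{"tx":0,"ty":-0.2,"tz":-0.85,"yaw":0},{"tx":0,"ty":-0.23,"tz":-0.97,"yaw":0}]' | sed -n 2p
python3 -m handwheel '[{"tx":0,"ty":-0.07,"tz":-0.3,"yaw":0},{"tx":0,"ty":-0.14,"tz":-0.6,"yaw":0},{"tx":0,"ty":-0.2,"tz":-0.85,"yaw":0},{"tx":0,"ty":-0.23,"tz":-0.97,"yaw":0},{"tx":0,"ty":-0.23,"tz":-0.97,"yaw":0},{"tx":0,"ty":-0.23,"tz":-0.97,"yaw":0}]'
```

```text
position: [497.3, 330.9, 92.8]
time: 42.9
position: [497.9, 331.0, 94.0]
orientation: [[0.031, -0.999, 0.013], [0.001, 0.013, 1.0], [-1.0, -0.031, 0.001]]
contact_force: [-0.5, -3.1, 5.6]
finger_gap: 26.1
position: [495.7, 331.0, 164.4]
position: [517.1, 231.6, 163.8]
position: [538.7, 131.7, 163.5]
time: 44.9
position: [559.9, 34.9, 163.8]
orientation: [[0.027, -1.0, 0.014], [-0.0, 0.014, 1.0], [-1.0, -0.027, 0.0]]
contact_force: [-1.0, 0.5, -2.2]
finger_gap: 26.3
```

```bash
python3 -m handwheel '[{"tx":0.15,"ty":-0.05,"tz":-0.02,"yaw":0},{"tx":0.3,"ty":-0.05,"tz":-0.02,"yaw":0},{"tx":0.43,"ty":-0.05,"tz":-0.02,"yaw":0},{"tx":0.52,"ty":-0.05,"tz":-0.02,"yaw":0},{"tx":0.58,"ty":-0.05,"tz":-0.02,"yaw":0},{"tx":0.62,"ty":-0.05,"tz":-0.02,"yaw":0},{"tx":0.62,"ty":-0.05,"tz":-0.02,"yaw":0},{"tx":0.62,"ty":-0.05,"tz":-0.02,"yaw":0}]' | sed -n 2,4p
python3 -m handwheel '[{"tx":0,"ty":0,"tz":0,"yaw":0},{"tx":0,"ty":0,"tz":0,"yaw":0},{"tx":0,"ty":0,"tz":0,"yaw":0},{"tx":0,"ty":0,"tz":0,"yaw":0},{"tx":0,"ty":0,"tz":0,"yaw":0},{"tx":0,"ty":0,"tz":0,"yaw":0}]' 60 | sed -n 2p
python3 -m handwheel '[{"tx":-0.2,"ty":0,"tz":0,"yaw":0},{"tx":-0.5,"ty":0,"tz":0,"yaw":0},{"tx":-0.8,"ty":0,"tz":0,"yaw":0},{"tx":-0.8,"ty":0,"tz":0,"yaw":0}]' | sed -n 2p
python3 -m handwheel '[{"tx":0,"ty":-0.02,"tz":0.5,"yaw":0},{"tx":0,"ty":-0.02,"tz":0.96,"yaw":0},{"tx":0,"ty":-0.02,"tz":0.96,"yaw":0},{"tx":0,"ty":-0.02,"tz":0.96,"yaw":0}]' | sed -n 2p
python3 -m handwheel '[{"tx":0,"ty":-0.02,"tz":0.5,"yaw":0},{"tx":0,"ty":-0.02,"tz":0.96,"yaw":0},{"tx":0,"ty":-0.02,"tz":0.96,"yaw":0},{"tx":0,"ty":-0.02,"tz":0.96,"yaw":0}]' | sed -n 2p
python3 -m handwheel '[{"tx":0,"ty":-0.02,"tz":0.5,"yaw":0},{"tx":0,"ty":-0.02,"tz":0.96,"yaw":0},{"tx":0,"ty":-0.02,"tz":0.96,"yaw":0},{"tx":0,"ty":-0.02,"tz":0.96,"yaw":0},{"tx":0,"ty":-0.02,"tz":0.96,"yaw":0}]'
```

```text
position: [567.1, 32.8, 103.1]
orientation: [[0.029, -0.999, 0.014], [-0.0, 0.014, 1.0], [-1.0, -0.029, -0.0]]
contact_force: [-2.9, -0.5, 7.2]
position: [567.1, 32.8, 103.0]
position: [566.6, 32.9, 186.8]
position: [569.5, 129.4, 186.1]
position: [572.6, 224.8, 185.4]
time: 48.0
position: [576.1, 318.7, 185.2]
orientation: [[0.033, -0.999, 0.014], [-0.002, 0.014, 1.0], [-0.999, -0.033, -0.002]]
contact_force: [0.4, -0.4, 0.4]
finger_gap: 60.1
```

```bash
python3 -m handwheel '[{"tx":0.3,"ty":0.05,"tz":0.02,"yaw":0},{"tx":0.6,"ty":0.05,"tz":0.02,"yaw":0},{"tx":0.8,"ty":0.05,"tz":0.02,"yaw":0},{"tx":0.93,"ty":0.05,"tz":0.02,"yaw":0},{"tx":0.93,"ty":0.05,"tz":0.02,"yaw":0},{"tx":0.93,"ty":0.05,"tz":0.02,"yaw":0}]' | sed -n 2p
python3 -m handwheel '[{"tx":0,"ty":0,"tz":0,"yaw":0},{"tx":0,"ty":0,"tz":0,"yaw":0},{"tx":0,"ty":0,"tz":0,"yaw":0},{"tx":0,"ty":0,"tz":0,"yaw":0},{"tx":0,"ty":0,"tz":0,"yaw":0},{"tx":0,"ty":0,"tz":0,"yaw":0},{"tx":0,"ty":0,"tz":0,"yaw":0}]' 0
python3 -m handwheel '[{"tx":-0.1,"ty":0,"tz":0,"yaw":0},{"tx":-0.25,"ty":0,"tz":0,"yaw":0},{"tx":-0.45,"ty":0,"tz":0,"yaw":0},{"tx":-0.7,"ty":0,"tz":0,"yaw":0},{"tx":-0.7,"ty":0,"tz":0,"yaw":0},{"tx":-0.7,"ty":0,"tz":0,"yaw":0}]' | sed -n 2p
python3 -m handwheel '[{"tx":0,"ty":0,"tz":-0.15,"yaw":0},{"tx":0,"ty":0.02,"tz":-0.4,"yaw":0},{"tx":0,"ty":0.03,"tz":-0.7,"yaw":0},{"tx":0,"ty":0.03,"tz":-1,"yaw":0}]' | sed -n 2p
python3 -m handwheel '[{"tx":0,"ty":0.03,"tz":-0.3,"yaw":0},{"tx":0,"ty":0.03,"tz":-0.6,"yaw":0},{"tx":0,"ty":0.03,"tz":-0.85,"yaw":0},{"tx":0,"ty":0.03,"tz":-1,"yaw":0},{"tx":0,"ty":0.03,"tz":-1,"yaw":0},{"tx":0,"ty":0.03,"tz":-1,"yaw":0}]'
```

```text
position: [574.8, 320.1, 93.0]
time: 49.3
position: [575.4, 320.1, 94.4]
orientation: [[0.036, -0.999, 0.014], [-0.001, 0.014, 1.0], [-0.999, -0.036, -0.001]]
contact_force: [-0.5, -2.1, 6.1]
finger_gap: 26.4
position: [573.0, 320.3, 165.0]
position: [567.6, 218.5, 163.8]
time: 50.9
position: [563.1, 118.7, 163.4]
orientation: [[0.034, -0.999, 0.014], [-0.001, 0.014, 1.0], [-0.999, -0.034, -0.001]]
contact_force: [-0.2, -0.5, -1.6]
finger_gap: 26.4
```

```bash
python3 -m handwheel '[{"tx":0.15,"ty":-0.02,"tz":-0.08,"yaw":0},{"tx":0.3,"ty":-0.02,"tz":-0.08,"yaw":0},{"tx":0.43,"ty":-0.02,"tz":-0.08,"yaw":0},{"tx":0.52,"ty":-0.02,"tz":-0.08,"yaw":0},{"tx":0.57,"ty":-0.02,"tz":-0.08,"yaw":0},{"tx":0.61,"ty":-0.02,"tz":-0.08,"yaw":0},{"tx":0.61,"ty":-0.02,"tz":-0.08,"yaw":0},{"tx":0.61,"ty":-0.02,"tz":-0.08,"yaw":0}]' | sed -n 2,4p
python3 -m handwheel '[{"tx":0,"ty":0,"tz":0,"yaw":0},{"tx":0,"ty":0,"tz":0,"yaw":0},{"tx":0,"ty":0,"tz":0,"yaw":0},{"tx":0,"ty":0,"tz":0,"yaw":0},{"tx":0,"ty":0,"tz":0,"yaw":0},{"tx":0,"ty":0,"tz":0,"yaw":0}]' 60 | sed -n 2p
python3 -m handwheel '[{"tx":-0.2,"ty":0,"tz":0,"yaw":0},{"tx":-0.5,"ty":0,"tz":0,"yaw":0},{"tx":-0.9,"ty":0,"tz":0,"yaw":0},{"tx":-0.9,"ty":0,"tz":0,"yaw":0}]' | sed -n 2p
python3 -m handwheel '[{"tx":0,"ty":0.2,"tz":0.5,"yaw":0},{"tx":0,"ty":0.4,"tz":0.96,"yaw":0},{"tx":0,"ty":0.4,"tz":0.96,"yaw":0},{"tx":0,"ty":0.4,"tz":0.96,"yaw":0}]' | sed -n 2p
python3 -m handwheel '[{"tx":0,"ty":0.2,"tz":0.5,"yaw":0},{"tx":0,"ty":0.4,"tz":0.96,"yaw":0},{"tx":0,"ty":0.4,"tz":0.96,"yaw":0},{"tx":0,"ty":0.4,"tz":0.96,"yaw":0},{"tx":0,"ty":0.4,"tz":0.96,"yaw":0}]'
python3 - <<'E'
from h import *
S=get_image("side");T=get_image("top");np.save("T5.npy",T);np.save("S5.npy",S)
cv2.imwrite("pics/f.png",np.vstack([cv2.resize(T[150:280,255:465,::-1],(630,390)),cv2.resize(S[140:350,240:450,::-1],(630,630))])[:900] if 0 else np.hstack([cv2.resize(T[150:280,255:465,::-1],(420,260)),cv2.resize(S[130:260,240:420,::-1],(360,260))]))
E
```

```text
position: [567.8, 110.8, 103.4]
orientation: [[0.036, -0.999, 0.014], [-0.001, 0.014, 1.0], [-0.999, -0.036, -0.001]]
contact_force: [0.3, 0.1, 4.0]
position: [567.7, 110.7, 103.3]
position: [566.6, 111.2, 198.3]
position: [527.6, 208.6, 196.2]
time: 53.6
position: [489.5, 303.7, 194.3]
orientation: [[0.043, -0.999, 0.013], [-0.001, 0.013, 1.0], [-0.999, -0.043, -0.0]]
contact_force: [0.1, -0.1, -0.2]
finger_gap: 59.9
```

View pics/f.png

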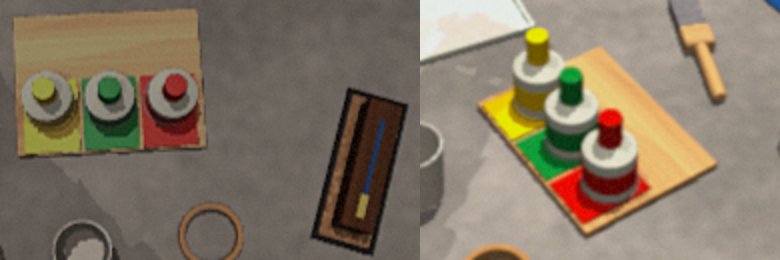

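Everything is upright on its own pad and the case is on the mat. As a final check I compare the cap centroids with the start image; the bottles stood in their circles then.

```bash
python3 - <<'E'
from h import *
A,B=np.load("T.npy"),np.load("T5.npy")
def cap(T,n):
    h=hsv(T);H,Sx,V=[h[...,i].astype(int) for i in range(3)]
    r={"red":(H<8)|(H>172),"yellow":(H>20)&(H<38),"green":(H>45)&(H<90)}[n]&(Sx>110)&(V>40)
    return [b for b in blobs(r) if abs(b[1][1]-193)<9 and 262<b[1][0]<355][0]
for n in("red","yellow","green"):
    a,b=cap(A,n),cap(B,n);print(n,a[0],b[0],a[1],b[1],(onz("top",b[1],124)-onz("top",a[1],124)).round(1))
E
```

```text
red 117 123 [342.  192.2] [342.1 193.1] [-2.2 -0.2  0. ]
yellow 116 117 [276.8 194.7] [276.4 194.5] [0.5 0.9 0. ]
green 92 97 [308.7 193.6] [309.  193.9] [-0.7 -0.7  0. ]
```

```bash
python3 -c "
from bench import *
print(hand_in())"
```

```text
the job is handed in; nothing more can be done
None
```

The job is done and handed in at about 54 s of the 149 s allowed. I moved the three bottles to the tray, laid the brush case on the cork mat, and put each bottle back on the pad of its own colour.

**Bottles:** in the last pictures all three stand upright on their own pads, and nothing is held. Their caps are within about 2.5 mm of where they were at the start (red 2.2 mm, yellow 1.0 mm, green 1.0 mm).

**Brush case:** it lies lid up on the mat, with its centre 1 to 5 mm from the mat's centre depending on the measurement. Its direction agreed with the mat's to within about 1°. An automatic measurement using only the coloured inlay gave a more offset centre. I set it aside because the inlay is not centred on the lid.

**Other disagreements:**
- The first moves were refused because each row needs all four values; the arm had not moved.
- The tool's tilt crept up to about 2.5° over the run, and I allowed for it in each descent.
- The top camera read about 2 mm low in y compared with where the gripper closed.

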